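Charge a milling jar from the ball hopper

TASK

Charge the milling jar with exactly four grinding balls: stand it before the hopper's hood and push it through the spring doors until it sits fully home against the back stop, pressing gently, with the doors shut behind it. Then pull the slide gate only partly open, so that four balls drop into the jar and three stay in the bin, and push the gate fully shut again. Spill no ball, keep the jar upright and leave the other things on the bench where they are.

Things in the scene. Friction and masses are not known exactly. Their poses are not given: they have to be found in the camera images.
- hopper: Green sheet-metal ball hopper, fixed to the bench, 283 mm high: a bin above a dust hood. Origin on the bench, where the jar's axis stands when the jar is fully home. x: into the hood (0.75 to 1.1 rad to the left of the world's x); y: the way the gate opens; z up. In the hopper's frame the bin spans x -19..19 mm (flaring to -51..51 above z 228), y -25..97 mm.
- doorway (a point): Middle of the hood's only doorway, at bench height, at the hopper's x = -55 mm. Opening 96 mm wide and 181 mm high, no sill: the jar slides in on the bench. The hood's clear roof is 185 mm high and begins 6 mm before the doorway, so an upright gripper cannot follow the jar in; a tool leaning 30 to 45 degrees can.
- back_stop (a point): Point on the hood's rigid back stop, 40 mm high, at the hopper's x = 33.5 mm: the jar's wall meets it when the jar is fully home. Inside, low side rails 30 mm high narrow the way to 72 mm from the hopper's x = -12 mm on, and so centre the jar.
- outlet (a point): Centre of the chute outlet's lower edge, 97 mm above the bench on the hopper's z axis; 44 mm along the hopper's y, 32 mm along its x. Balls let through the gate roll down the chute and fall out here.
- gate (a joint): Steel slide gate, the floor of the bin (upper face 165 mm high). Metres pulled open along the hopper's +y: 0 shut, 0.115 fully open. It uncovers the 116 mm long throat from its y = -22 mm end, so balls drop in order from that end, mostly two at a time, about two more for each further 28 mm; wide open, all fall. Sliding friction about 3 N; stays where it is left.
- gate_handle (a point): Middle of the gate's handle, moving with it: a round black bar 16 mm thick and 92 mm long along the hopper's x, 205 mm above the bench and, when shut, 190 mm along the hopper's +y from its origin. Posts 34 mm either side of the middle; 36 mm free between the bar's centre and the plate below. The bin's end is 93 mm off when shut.
- door_left (a joint): Left of the two clear spring doors in the doorway: a leaf 34 mm wide plus a soft brush edge, 170 mm high, hinged at the left post (hopper's y = 48 mm). Radians: 0 shut, positive swung into the hood, negative out, 1.57 at most; a light spring (0.07 N m per rad) returns it to 0. It shuts behind the jar only once the jar's axis is 52 mm past the doorway.
- door_right (a joint): Right one of the spring doors, the mirror image (hinged at the hopper's y = -48 mm): 0 shut, positive swung into the hood, negative swung out.
- jar: White ceramic milling jar with two thin blue lines below the rim, straight, round and open at the top: 66 mm outside diameter, 85 mm high, wall 4.5 mm, floor 8 mm thick, 0.2 to 0.5 kg. Origin: centre of its underside; z is its axis, up. Starts empty and upright on the bench.
- jar_mid (a point): Point on the jar's axis 45 mm above its underside: the middle of its hollow.
- ball_1: Brown stoneware grinding ball, 28 mm diameter, 35 g; origin at its centre. All seven are alike and start in the bin (centres 179 or 203 mm above the bench).
- ball_2: Brown stoneware grinding ball, 28 mm diameter, 35 g; origin at its centre. All seven are alike and start in the bin (centres 179 or 203 mm above the bench).
- ball_3: Brown stoneware grinding ball, 28 mm diameter, 35 g; origin at its centre. All seven are alike and start in the bin (centres 179 or 203 mm above the bench).
- ball_4: Brown stoneware grinding ball, 28 mm diameter, 35 g; origin at its centre. All seven are alike and start in the bin (centres 179 or 203 mm above the bench).
- ball_5: Brown stoneware grinding ball, 28 mm diameter, 35 g; origin at its centre. All seven are alike and start in the bin (centres 179 or 203 mm above the bench).
- ball_6: Brown stoneware grinding ball, 28 mm diameter, 35 g; origin at its centre. All seven are alike and start in the bin (centres 179 or 203 mm above the bench).
- ball_7: Brown stoneware grinding ball, 28 mm diameter, 35 g; origin at its centre. All seven are alike and start in the bin (centres 179 or 203 mm above the bench).
- cup: Bystander: terracotta-coloured test cup, 62 mm wide, 53 mm high; origin under its centre.
- beaker: Bystander: white plastic beaker, 71 mm wide at the rim, 96 mm high; origin under its centre.
- mould_a: Bystander: white plaster sprig mould, 50x62x26 mm; origin under its centre.
- mould_b: Bystander: white plaster sprig mould, 40x50x26 mm; origin under its centre.
- wedge: Bystander: hardwood wedge, 32x100x26 mm; origin under its centre.
- rib: Bystander: wooden rib (flat scraper), 47x116x6 mm; origin under its centre.
There are look-alikes about, which are no part of the job. What is shaped like the jar but turquoise is not meant.

How it is judged:
By the outcome, as a careful person would: the job done as asked, in the order asked, and still so for the second after the job is handed in, with the robot touching nothing.
It also fails if it takes over 67 s, if anything falls off the work surface, if the arm or the gripper's body presses on something with over 40 N, if the wrist force passes 120 N, or if a joint passes its speed limit or range.

ROBOT

A 6-joint arm with a two-finger parallel gripper is mounted at the origin on a cart in front of the work surface, level with it; the furniture and walls round the work are solid. World frame = base frame: x ahead of the robot, y to its left, z up, the work surface at z = 0. Lengths are in m, angles in rad, forces in N, time in s.
With the tool pointing down it reaches from about 0.3 to 0.75 m from the base axis. Payload 8.5 kg.
Tool frame: the origin (TCP) lies on the mounting face of the last link; the fingertips stand 173 mm ahead of it and the grasp point (between the pads) lies 155 mm ahead of it; z points along the fingers, y is the direction in which the jaws open and shut (so a half turn about z gives the same grasp; the last joint's range is limited). The gripper opens to 85 mm and grips with 20 to 120 N. Pads are 22 mm wide; open, the fingers measure 114 mm over their backs; the gripper's body (76 mm by 85 mm) begins 54 mm behind the grasp point. The pads swing forward as they close: fully open they stand 13 mm farther back than shut.
Start: joints at [1.109, 0.381, 1.297, -0, 1.464, -0.215], TCP at [0.134, 0.533, 0.405] pointing down, gripper open.
Joint ranges: [-3.11, 3.11], [-0.89, 2.33], [0.22, 2.48], [-1.42, 4.56], [0.17, 2.85], [-2.88, 2.88]. Speed limits (rad/s): [2.39, 2.39, 3.14, 3.14, 3.14, 3.14].

INTERFACE

Orientations are given as [roll, pitch, yaw] about the fixed x, y, z axes, in that order (R = Rz(yaw) Ry(pitch) Rx(roll)).
In Python, from bench import r, viewer, spotter gives the robot as it stands.
- The arm moves only by the tool servo_tool, never from a script. Its argument "series" is text: rows parted by semicolons, each of 7 numbers parted by spaces: the shift along the tool's x, y, z in m, then the turn, a rotation vector about the tool's x, y, z in rad, then the closure, from 0 (fully open) to 1 (shut). A call has 1 to 5 rows; each row is the pose to reach, as a shift and turn from the pose commanded when the call began, along the tool's axes at that moment; what a row does not reach only later rows make up. A row lasts 1/12 s, in which the tool goes at most 41.7 mm and 7.16 degrees, less where a joint would pass 70% of its speed; a pose out of reach is approached as far as the arm can. A call with a gripper value outside its range is refused whole. The fingers move at their own pace and stop on an object; the grip force is fixed at half the most. Time passes only in rows, so rows that repeat a pose let the fingers close. It gives the time, the measured TCP pose, the force and the opening at its end, in the units of the state.
- r.get_obs(): the state, without advancing time (a new reading comes with each control period).
- viewer.get_image(name): name is "scene" or "top"; returns a dict with "color" (420x560x3 uint8, red, green, blue), "mtx" (3x3 intrinsics, pixels), "rvec" (rotation vector, rad) and "tvec" (3), from world to camera coordinates, as OpenCV has them. Camera axes: x right, y down, z forward; pixel columns grow to the right and rows downward; lengths in m; the calibration is good to about 2 mm. A picture is of the moment at which its call begins. There is no depth.
- r.hand_in(): hands the job in, once; it reports no verdict.
Trained networks look in the newest picture that a camera, given by its name, has taken for a name from the list of things; names that differ only in an ending like _2 or _b are one class to them, and where a whole thing is asked for, a point or a joint stands for the part that bears it (a point fixed in the world has none). Each returns a list of dicts, best first, with "score" (0 to 1); they miss things now and then, are a little off and sometimes report something else, mostly with a low value. They report only what shows in the picture. A call takes as long as a camera call. They do not tell look-alikes from the thing itself.
- spotter.boxes_of(camera, query): "at" ([column, row] in pixels, amid what is visible of it).
- spotter.silhouettes(camera, query): "mask" (420x560 bool, what is visible of it) and "at" ([column, row] in pixels, amid what is visible of it).
- spotter.landmark_of(camera, query): "at" ([column, row] in pixels: a listed point, or the origin of a listed thing).
The state is a dict: "clock": time; "qpos": joint angles; "joint_vel": joint speeds; "effort": joint torques, N m; "tcp_pos": TCP position; "ee_rot": TCP orientation; "ft_force": force on the tool from outside, world axes, zero at the start; "wrist_torque": the same for the moment, N m; "finger_gap": finger opening in m.
Only numpy, scipy, OpenCV 4.12 (cv2) and the standard library are available. Lean on these libraries where they do the work, as an engineer would, in place of code of your own. Each camera call takes 0.05 s, during which the arm holds its last target.

## Working session

There is one attempt and no reset: what is moved stays moved. The work goes in short steps, Python scripts to look and compute and a tool call to move; the robot and the scene stay as the last step left them, time stands still between calls to the robot, and variables do not carry over. Pictures are saved under pics/ and viewed, and the job is handed in when it is done.

Besides the shell and the picture viewer there is one more tool, called after "Emit:" as name(argument=value, ...) on one line, values as JSON. servo_tool: Moves the arm, as the interface text tells. Its arguments: {"type":"object","properties":{"series":{"type":"string"}},"required":["series"]}

```bash
ls; mkdir -p pics; cat > h.py <<'E'
import numpy as np, cv2
from bench import r, viewer, spotter
from scipy.spatial.transform import Rotation as R
def snap(cam,fn,scale=1):
    d=viewer.get_image(cam); im=d['color'][:,:,::-1]
    cv2.imwrite('pics/'+fn,im); return d
def ray(d,px):
    K=np.array(d['mtx']);Rm=cv2.Rodrigues(np.array(d['rvec'],float))[0];t=np.array(d['tvec'],float).ravel()
    p=cv2.undistortPoints(np.array([[px]],float),K,None).ravel()
    return -Rm.T@t, Rm.T@np.array([p[0],p[1],1.])
def atz(d,px,z):
    c,v=ray(d,px); return c+v*(z-c[2])/v[2]
def proj(d,P):
    return cv2.projectPoints(np.array(P,float).reshape(-1,3),np.array(d['rvec'],float),np.array(d['tvec'],float),np.array(d['mtx']),None)[0].reshape(-1,2)
def tri(ds,pxs):
    A=np.zeros((3,3));b=np.zeros(3)
    for d,p in zip(ds,pxs):
        c,v=ray(d,p);v/=np.linalg.norm(v);M=np.eye(3)-np.outer(v,v);A+=M;b+=M@c
    return np.linalg.solve(A,b)
E
cat > a.py <<'E'
from h import *
s=snap('scene','s0.png');t=snap('top','t0.png')
for d in(s,t): print(ray(d,[280,210]))
for q in ['jar','jar_mid','doorway','back_stop','outlet','gate_handle','hopper','cup','beaker','mould_a','wedge','rib']:
  for c,d in(('scene',s),('top',t)):
    print(q,c,[(np.round(x['at']).tolist(),round(x['score'],2)) for x in spotter.landmark_of(c,q)])
print(r.get_obs())
E
python3 a.py
```

```text
pics
(array([1.59883264, 0.21139178, 1.14805359]), array([-0.71613569, -0.10864495, -0.68953126]))
(array([0.44471764, 0.05565301, 1.33948159]), array([ 0.10648785, -0.0249295 , -0.99414859]))
jar scene [([200.0, 212.0], 0.71), ([170.0, 226.0], 0.69), ([146.0, 224.0], 0.62)]
jar top [([346.0, 169.0], 0.68), ([374.0, 252.0], 0.66), ([390.0, 215.0], 0.55), ([283.0, 200.0], 0.19)]
jar_mid scene [([195.0, 200.0], 0.86), ([171.0, 221.0], 0.7), ([144.0, 213.0], 0.69)]
jar_mid top [([382.0, 253.0], 0.96), ([427.0, 222.0], 0.83), ([395.0, 212.0], 0.81)]
doorway scene [([267.0, 255.0], 0.65), ([276.0, 236.0], 0.38)]
doorway top [([283.0, 201.0], 0.63)]
back_stop scene [([285.0, 261.0], 0.63)]
back_stop top []
outlet scene [([279.0, 237.0], 0.76)]
outlet top [([273.0, 185.0], 0.89), ([225.0, 236.0], 0.3)]
gate_handle scene [([319.0, 188.0], 0.77), ([151.0, 246.0], 0.66), ([285.0, 260.0], 0.31)]
gate_handle top [([226.0, 233.0], 0.62), ([270.0, 184.0], 0.15)]
hopper scene [([281.0, 261.0], 0.82), ([286.0, 262.0], 0.74), ([368.0, 224.0], 0.51)]
hopper top [([273.0, 191.0], 0.67), ([389.0, 217.0]
[... 491 characters left out ...]
.0, 254.0], 0.83), ([395.0, 213.0], 0.33)]
{'clock': 1.3, 'qpos': array([ 1.10872828e+00,  3.80615716e-01,  1.29737741e+00,  3.14027728e-05,
        1.46360534e+00, -2.15279030e-01]), 'joint_vel': array([ 0.00040758, -0.00128731,  0.00109053, -0.00126273, -0.00080517,
        0.00048151]), 'effort': array([ 6.10499574e-04, -4.48323798e+01, -2.31459850e+01, -1.98109187e-04,
        5.51349094e-04, -7.81101357e-05]), 'tcp_pos': array([0.13434547, 0.5333322 , 0.40472159]), 'ee_rot': array([ 3.14159165e+00, -3.17417082e-05,  2.89480027e+00]), 'ft_force': array([0.36807887, 0.84293082, 0.20320338]), 'wrist_torque': array([ 0.028526  ,  0.00173355, -0.02122711]), 'finger_gap': 0.08530630166070212}
```

View pics/s0.png

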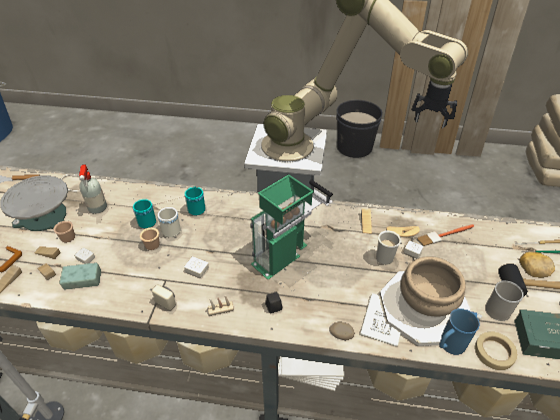

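View pics/t0.png

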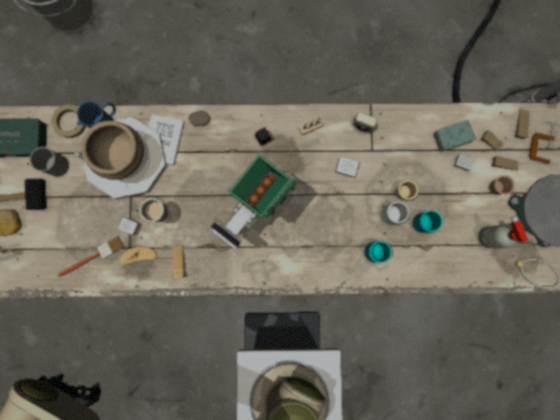

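```bash
cat > c.py <<'E'
import cv2
s=cv2.imread('pics/s0.png');t=cv2.imread('pics/t0.png')
a=cv2.resize(s[165:290,120:340],None,fx=3.6,fy=3.6,interpolation=cv2.INTER_CUBIC)
b=cv2.resize(t[145:270,200:440],None,fx=3.3,fy=3.3,interpolation=cv2.INTER_CUBIC)
cv2.imwrite('pics/s0c.png',a);cv2.imwrite('pics/t0c.png',b)
E
python3 c.py
```

```text
(no output)
```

View pics/s0c.png

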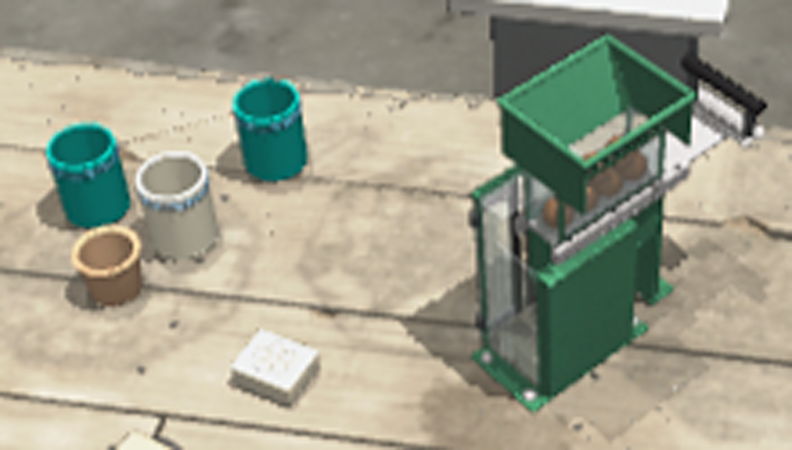

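View pics/t0c.png

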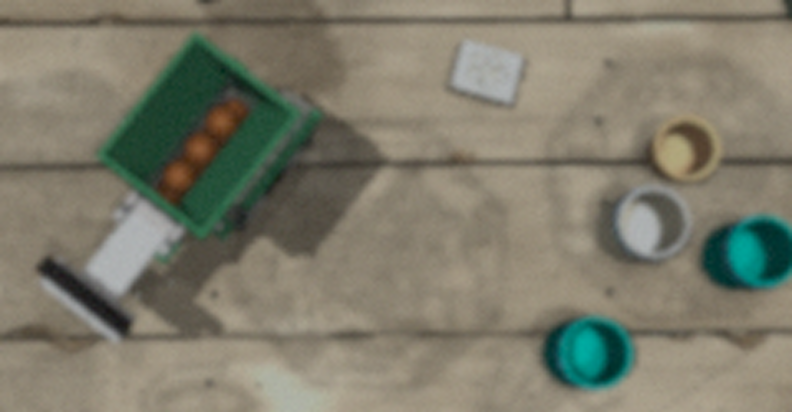

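```bash
cat > fit.py <<'E'
from h import *
import pickle
from scipy.optimize import least_squares
s=viewer.get_image('scene');t=viewer.get_image('top');pickle.dump((s,t),open('cal.pkl','wb'))
obj=np.array([[-.051,-.025,.283],[.051,-.025,.283],[.051,.097,.283],[-.051,.097,.283]])
hnd=np.array([[.046,.190,.205],[-.046,.190,.205]])
T=np.array([[295,103],[197,37],[103,153],[205,236]])/3.3+[200,145]
TH=np.array([[45,262],[125,330]])/3.3+[200,145]
S=np.array([[500,102],[583,178],[692,98],[607,38]])/3.6+[120,165]
SH=np.array([[760,103],[690,62]])/3.6+[120,165]
def w(p,X):
    c,q=np.cos(p[2]),np.sin(p[2]); return X@np.array([[c,q,0],[-q,c,0],[0,0,1]])+[p[0],p[1],0]
X=np.vstack([obj,hnd])
f=lambda p:np.concatenate([proj(t,w(p,X))-np.vstack([T,TH]),proj(s,w(p,X))-np.vstack([S,SH])])
best=least_squares(lambda p:f(p).ravel(),[.5,.07,.9],loss='soft_l1')
p=best.x;print(p);print(np.round(f(p),1))
jt=np.array([651,222])/3.3+[200,145];js=np.array([174,178])/3.6+[120,165]
print('jar',atz(t,jt,.085),atz(s,js,.085),tri([t,s],[jt,js]))
print('turq',atz(t,np.array([753,252])/3.3+[200,145],.085),atz(t,np.array([591,351])/3.3+[200,145],.085))
print('cup',atz(t,np.array([687,149])/3.3+[200,145],.053))
np.save('hp.npy',p)
# overlay
P={'door':[-.055,0,0],'dl':[-.055,.048,0],'dr':[-.055,-.048,0],'home':[0,0,0],'drt':[-.055,-.048,.181],'dlt':[-.055,.048,.181],'h':[0,.19,.205]}
for nm,d,o,k in(('scene',s,(120,165),3.6),('top',t,(200,145),3.3)):
    im=cv2.imread('pics/s0c.png' if nm=='scene' else 'pics/t0c.png')
    for kx,v in P.items():
        u=(proj(d,w(p,np.array([v])))[0]-o)*k
        cv2.circle(im,tuple(int(a) for a in u),3,(0,0,255),-1);cv2.putText(im,kx,tuple(int(a) for a in u),0,.5,(255,0,0),1)
    cv2.imwrite('pics/fit_%s.png'%nm,im)
E
python3 fit.py
```

```text
[0.65143438 0.05674422 0.90655727]
[[ 1.2  1.7]
 [-0.8 -2.3]
 [-1.8  0. ]
 [-0.8 -0.7]
 [-1.3 -0.5]
 [ 1.4 -0.2]
 [-1.  -0.4]
 [ 0.2 -3.7]
 [ 0.5 -1.4]
 [-0.3 -0.9]
 [-0.2  1.9]
 [-1.9 -0.6]]
jar [ 0.56898117 -0.32746556  0.085     ] [ 0.57359762 -0.32551652  0.085     ] [ 0.56931103 -0.32828266  0.08061666]
turq [ 0.54077438 -0.41903794  0.085     ] [ 0.4528874  -0.26851611  0.085     ]
cup [ 0.64060173 -0.37392739  0.053     ]
```

View pics/fit_scene.png

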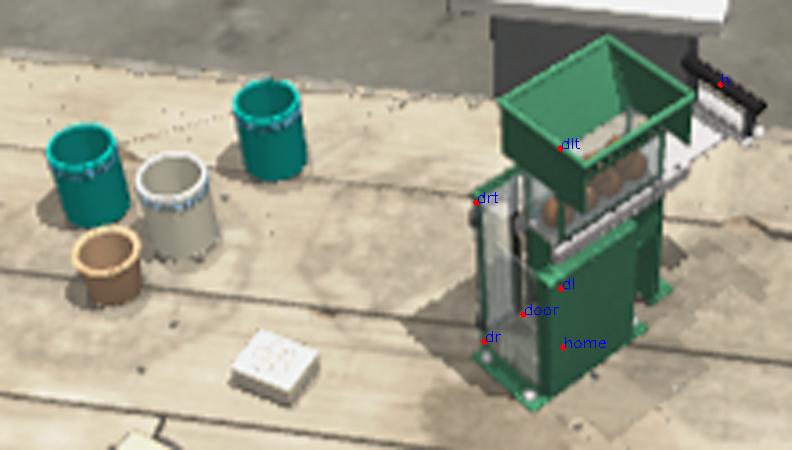

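View pics/fit_top.png

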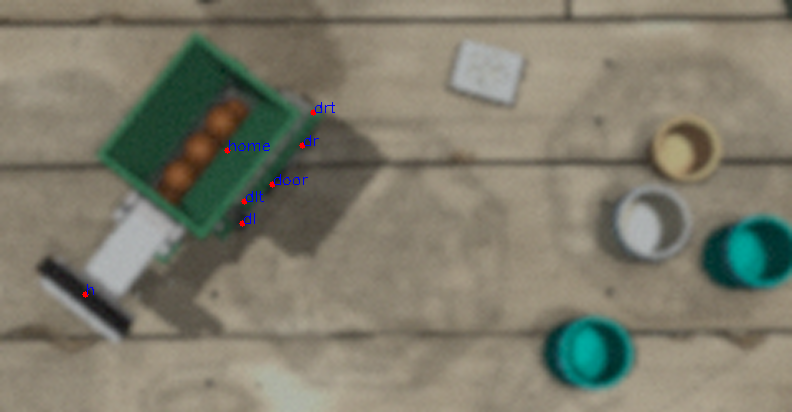

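```bash
cat > big.py <<'E'
import cv2
s=cv2.imread('pics/s0.png');t=cv2.imread('pics/t0.png')
cv2.imwrite('pics/s0d.png',cv2.resize(s[170:280,245:345],None,fx=6,fy=6,interpolation=cv2.INTER_CUBIC)[:600])
cv2.imwrite('pics/t0d.png',cv2.resize(t[148:252,205:305],None,fx=6,fy=6,interpolation=cv2.INTER_CUBIC)[:600])
E
python3 big.py
```

```text
(no output)
```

View pics/s0d.png

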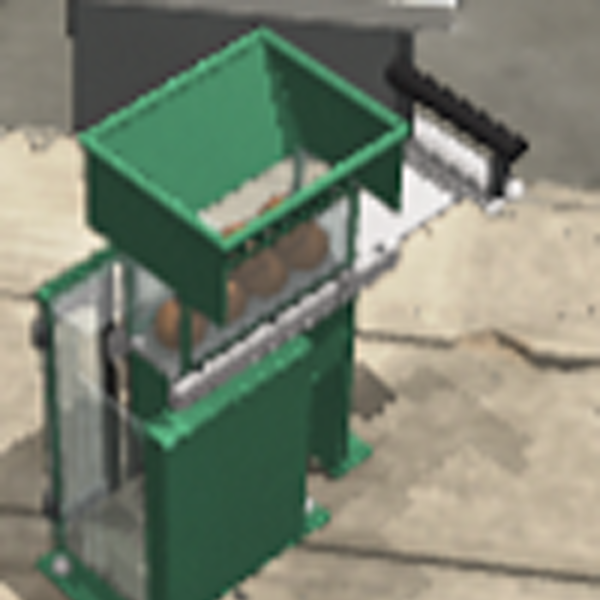

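View pics/t0d.png

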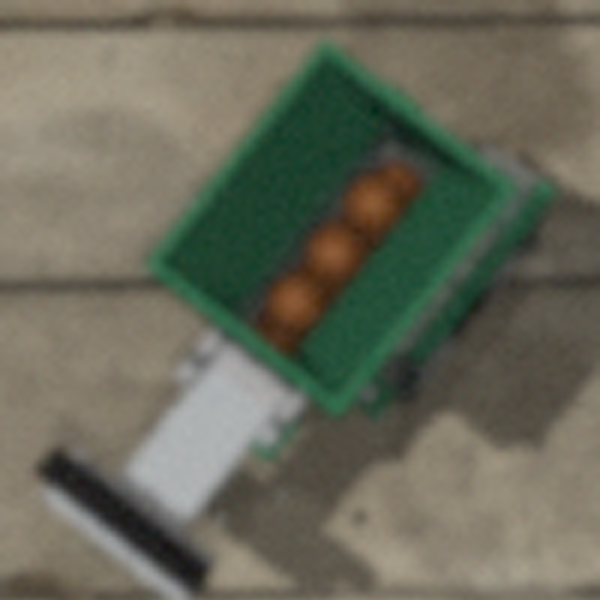

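```bash
cat > fit2.py <<'E'
from h import *
import pickle
from scipy.optimize import least_squares
s,t=pickle.load(open('cal.pkl','rb'))
T=np.array([[515,185],[325,47],[155,262],[335,408],[45,465],[205,580]])/6+[205,148]
S=np.array([[82,138],[222,250],[408,127],[263,33],[522,148],[393,73]])/6+[245,170]
def w(p,X):
    c,q=np.cos(p[2]),np.sin(p[2]); return X@np.array([[c,q,0],[-q,c,0],[0,0,1]])+[p[0],p[1],0]
def X(p):
    e,g,l=p[3:6];a=.051+e
    return np.array([[-a,-.025-g,.283],[a,-.025-g,.283],[a,.097+g,.283],[-a,.097+g,.283],[.046,.19,.205],[-.046,.19,.205]])
f=lambda p:np.concatenate([proj(t,w(p,X(p)))-T+p[6:8],proj(s,w(p,X(p)))-S+p[8:10]])
g=lambda p:np.concatenate([f(p).ravel(),p[3:6]/.004,p[6:10]/.7])
b=least_squares(g,[.65,.057,.9]+[0]*7,loss='soft_l1');p=b.x
print(np.round(p,4));print(np.round(f(p),1));np.save('hp.npy',p[:3])
W=lambda v:np.round(w(p,np.array([v],float))[0],4)
print('door',W([-.055,0,0]),'handle',W([0,.19,.205]))
E
python3 fit2.py
```

```text
[ 6.501e-01  5.670e-02  9.014e-01 -1.000e-03 -8.000e-04 -0.000e+00
  2.655e-01  2.383e-01  2.946e-01  4.103e-01]
[[-0.5 -0. ]
 [ 0.2 -0.7]
 [-0.7  0.3]
 [ 0.4  0. ]
 [-0.1 -1.1]
 [ 0.   0.7]
 [ 0.   0.1]
 [ 0.4 -1.1]
 [-0.3 -0.1]
 [ 0.  -0.4]
 [-0.6  1.1]
 [-0.2 -0.3]]
door [0.6159 0.0136 0.    ] handle [0.5011 0.1746 0.205 ]
```

```bash
cat > mv.py <<'E'
import sys
from h import *
# target: x y z yaw_deg tilt_deg  (tcp); prints tool shift and rotvec from measured pose
def go(x,y,z,yaw,tilt=0):
    o=r.get_obs();p=np.array(o['tcp_pos']);R0=R.from_euler('xyz',o['ee_rot'])
    R1=R.from_euler('xyz',[np.pi,0,np.radians(yaw)])*R.from_rotvec([0,np.radians(tilt),0])
    print('shift',np.round(R0.inv().apply(np.array([x,y,z])-p),4),'rot',np.round((R0.inv()*R1).as_rotvec(),4),'pos',np.round(p,4),'q',np.round(o['qpos'],2),'f',np.round(o['ft_force'],1),'gap',round(o['finger_gap'],4),'t',o['clock'])
if __name__=='__main__': go(*map(float,sys.argv[1:]))
E
python3 mv.py .57 -.327 .405 109.5
```

```text
shift [-6.326e-01 -7.278e-01 -3.000e-04] rot [ 0.     -0.      0.9836] pos [0.1344 0.5333 0.4047] q [ 1.11  0.38  1.3  -0.    1.46 -0.22] f [-0.6 -0.6  0. ] gap 0.0855 t 1.4
```

Emit:
servo_tool(series="-0.026 -0.030 0 0 0 0 0;-0.053 -0.061 0 0 0 0 0;-0.079 -0.091 0 0 0 0 0;-0.105 -0.121 0 0 0 0 0;-0.131 -0.151 0 0 0 0 0")

```text
clock: 1.82
tcp_pos: [0.2247, 0.3532, 0.4048]
ee_rot: [3.141, 0.0, 2.895]
ft_force: [0.3, 0.1, -0.5]
finger_gap: 0.0855
```

Emit:
servo_tool(series="-0.026 -0.030 0 0 0 0 0;-0.053 -0.061 0 0 0 0 0;-0.079 -0.091 0 0 0 0 0;-0.105 -0.121 0 0 0 0 0;-0.131 -0.151 0 0 0 0 0")

```text
clock: 2.23
tcp_pos: [0.3148, 0.1747, 0.405]
ee_rot: [3.141, 0.001, 2.895]
ft_force: [0.9, 0.3, -0.5]
finger_gap: 0.0851
```

Emit:
servo_tool(series="-0.026 -0.030 0 0 0 0 0;-0.053 -0.061 0 0 0 0 0;-0.079 -0.091 0 0 0 0 0;-0.105 -0.121 0 0 0 0 0;-0.131 -0.151 0 0 0 0 0")

```text
clock: 2.65
tcp_pos: [0.4051, -0.0041, 0.405]
ee_rot: [3.142, 0.001, 2.894]
ft_force: [1.7, 1.1, -0.2]
finger_gap: 0.0851
```

Emit:
servo_tool(series="-0.026 -0.030 0 0 0 0.1 0;-0.053 -0.061 0 0 0 0.2 0;-0.079 -0.091 0 0 0 0.3 0;-0.105 -0.121 0 0 0 0.4 0;-0.131 -0.151 0 0 0 0.5 0")

```text
clock: 3.07
tcp_pos: [0.4954, -0.1825, 0.4047]
ee_rot: [3.142, 0.0, 2.389]
ft_force: [1.3, 0.9, 0.8]
finger_gap: 0.0853
```

```bash
python3 mv.py .57 -.327 .36 109.5
```

```text
shift [-0.1532 -0.0546  0.0447] rot [1.000e-04 1.000e-04 4.782e-01] pos [ 0.4954 -0.1825  0.4047] q [-0.58  0.34  1.36  0.    1.44 -1.4 ] f [1.3 0.9 0.8] gap 0.0853 t 3.0667
```

Emit:
servo_tool(series="-0.034 -0.012 0.009 0 0 0.1 0;-0.068 -0.024 0.018 0 0 0.2 0;-0.102 -0.036 0.027 0 0 0.3 0;-0.135 -0.048 0.036 0 0 0.4 0;-0.153 -0.0545 0.045 0 0 0.478 0")

```text
clock: 3.48
tcp_pos: [0.571, -0.3275, 0.3585]
ee_rot: [-3.141, 0.0, 1.91]
ft_force: [-0.6, -0.6, 0.3]
finger_gap: 0.0855
```

```bash
python3 - <<'E'
from mv import *
t=snap('top','t1.png');s=snap('scene','s1.png')
a=cv2.imread('pics/t1.png')[140:290,300:480];b=cv2.imread('pics/s1.png')[100:280,80:300]
cv2.imwrite('pics/v1.png',np.hstack([cv2.resize(a,(400,333)),cv2.resize(b,(400,333))]))
E
python3 mv.py .57 -.327 .205 109.5
```

```text
shift [-1.000e-04 -3.000e-04  1.518e-01] rot [-0.0019 -0.0026  0.0011] pos [ 0.5707 -0.3271  0.3568] q [-0.7   0.61  1.04 -0.    1.49 -1.04] f [0.4 0.5 0.4] gap 0.0857 t 3.5833
```

View pics/v1.png

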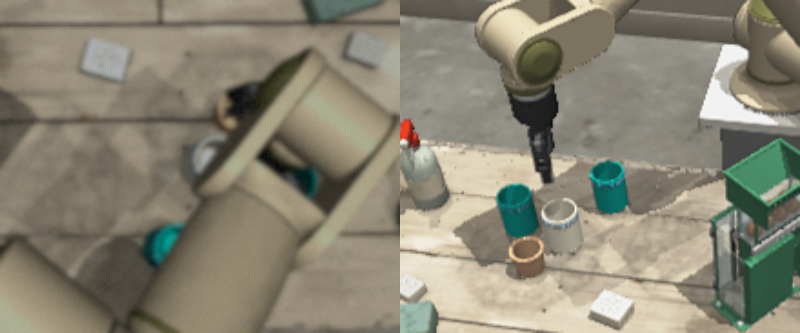

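```bash
python3 - <<'E'
import pickle
from h import *
s,t=pickle.load(open('cal.pkl','rb'))
print(proj(s,[[.571,-.327,.2],[.571,-.327,.184],[.57,-.327,.085],[.57,-.327,0]]))
E
```

```text
[[162.0646392  188.09708179]
 [162.95290619 191.85082515]
 [168.25979316 213.66582784]
 [172.36935973 231.0551453 ]]
```

Emit:
servo_tool(series="0 0 0.025 0 0 0 0;0 0 0.05 0 0 0 0;0 0 0.075 0 0 0 0;0 0 0.09 0 0 0 0;0 0 0.09 0 0 0 0")

```text
clock: 4.0
tcp_pos: [0.5697, -0.3233, 0.2667]
ee_rot: [-3.139, -0.005, 1.918]
ft_force: [-0.5, 0.3, -0.2]
finger_gap: 0.0852
```

```bash
python3 - <<'E'
from mv import *
s=snap('scene','s2.png')
b=cv2.imread('pics/s2.png')[150:280,110:240]
cv2.imwrite('pics/v2.png',cv2.resize(b,(585,585),interpolation=cv2.INTER_CUBIC))
E
python3 mv.py .57 -.327 .205 109.5
```

```text
shift [-0.0033 -0.0011  0.0641] rot [-0.0013 -0.0023  0.007 ] pos [ 0.57   -0.3236  0.2691] q [-0.7   0.68  1.17  0.    1.29 -1.04] f [-0.9  1.3 -0.1] gap 0.0853 t 4.05
```

View pics/v2.png

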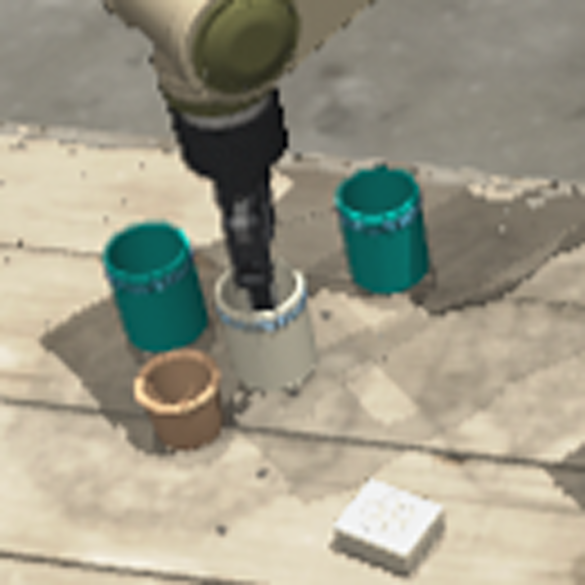

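Emit:
servo_tool(series="-0.003 -0.001 0.015 0 0 0.007 0;-0.003 -0.001 0.03 0 0 0.007 0;-0.003 -0.001 0.045 0 0 0.007 0;-0.003 -0.001 0.062 0 0 0.007 0;-0.003 -0.001 0.062 0 0 0.007 0")

```text
clock: 4.47
tcp_pos: [0.5701, -0.327, 0.2067]
ee_rot: [-3.14, -0.002, 1.911]
ft_force: [-0.9, 0.0, -0.5]
finger_gap: 0.0852
```

```bash
python3 mv.py .57 -.327 .205 109.5
```

```text
shift [ 0.     -0.      0.0017] rot [-0.0013 -0.0022 -0.0005] pos [ 0.5701 -0.327   0.2067] q [-0.7   0.75  1.23  0.    1.17 -1.04] f [-0.9  0.  -0.5] gap 0.0852 t 4.4667
```

Emit:
servo_tool(series="0 0 0 0 0 0 0.5;0 0 0 0 0 0 0.5;0 0 0 0 0 0 0.5;0 0 0 0 0 0 0.5;0 0 0 0 0 0 0.5")

```text
clock: 4.88
tcp_pos: [0.5705, -0.3277, 0.2102]
ee_rot: [3.14, 0.003, 1.91]
ft_force: [-0.9, 0.0, 7.4]
finger_gap: 0.0638
```

Emit:
servo_tool(series="0 0 0 0 0 0 0.5;0 0 -0.01 0 0 0 0.5;0 0 -0.02 0 0 0 0.5;0 0 -0.03 0 0 0 0.5;0 0 -0.03 0 0 0 0.5")

```text
clock: 5.3
tcp_pos: [0.5706, -0.3276, 0.2407]
ee_rot: [3.139, 0.004, 1.91]
ft_force: [0.4, -1.1, -3.8]
finger_gap: 0.0633
```

```bash
python3 mv.py .5724 -.0413 .236 51.6
```

```text
shift [0.2694 0.0969 0.0039] rot [0.004  0.0022 1.0094] pos [ 0.5706 -0.3276  0.2407] q [-0.7   0.71  1.2   0.    1.23 -1.04] f [ 0.4 -1.1 -3.8] gap 0.0633 t 5.3
```

Emit:
servo_tool(series="0.027 0.01 0 0 0 0.1 0.5;0.054 0.020 0 0 0 0.2 0.5;0.081 0.029 0 0 0 0.3 0.5;0.108 0.039 0 0 0 0.4 0.5;0.135 0.048 0 0 0 0.5 0.5")

```text
clock: 5.72
tcp_pos: [0.5705, -0.1829, 0.2378]
ee_rot: [3.141, -0.0, 1.405]
ft_force: [0.5, 0.8, -4.1]
finger_gap: 0.0636
```

```bash
python3 mv.py .5724 -.0413 .236 51.6
```

```text
shift [ 0.1399 -0.0215  0.0018] rot [ 1.00e-04 -1.00e-04  5.04e-01] pos [ 0.5705 -0.1829  0.2378] q [-0.51  0.63  1.39  0.    1.13 -0.34] f [ 0.5  0.8 -4.1] gap 0.0636 t 5.7167
```

Emit:
servo_tool(series="0.028 -0.004 0 0 0 0.1 0.5;0.056 -0.009 0 0 0 0.2 0.5;0.084 -0.013 0 0 0 0.3 0.5;0.112 -0.017 0 0 0 0.4 0.5;0.14 -0.0215 0.001 0 0 0.504 0.5")

```text
clock: 6.13
tcp_pos: [0.5718, -0.0412, 0.2371]
ee_rot: [3.141, -0.0, 0.901]
ft_force: [-0.5, -0.3, -3.8]
finger_gap: 0.0637
```

```bash
python3 - <<'E'
from mv import *
s=snap('scene','s3.png');t=snap('top','t3.png')
b=cv2.imread('pics/s3.png')[130:290,190:350];a=cv2.imread('pics/t3.png')[130:290,200:360]
cv2.imwrite('pics/v3.png',np.hstack([cv2.resize(b,(400,400)),cv2.resize(a,(400,400))]))
E
python3 mv.py .5724 -.0413 .208 51.6
```

```text
shift [-0.0013  0.0023  0.0287] rot [-0.0016 -0.0004  0.0058] pos [ 0.5714 -0.0389  0.2367] q [-0.27  0.59  1.47  0.    1.08  0.39] f [ 0.8 -0.2 -4.5] gap 0.0637 t 6.2333
```

View pics/v3.png

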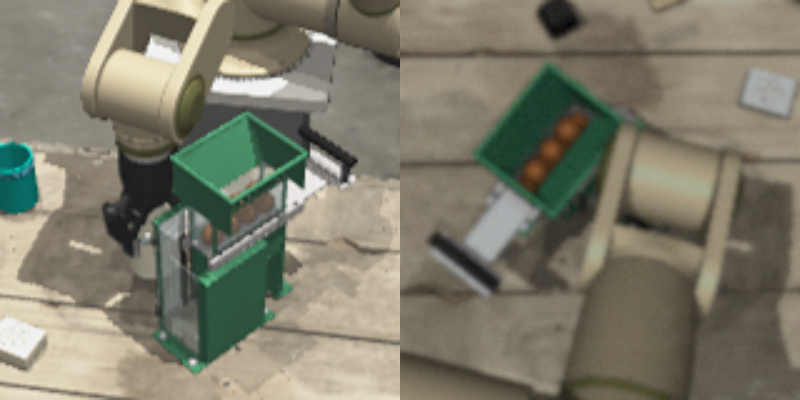

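Emit:
servo_tool(series="-0.001 0.001 0.008 0 0 0 0.5;-0.001 0.002 0.016 0 0 0 0.5;-0.001 0.002 0.022 0 0 0 0.5;-0.001 0.002 0.025 0 0 0 0.5;-0.001 0.002 0.025 0 0 0 0.5")

```text
clock: 6.65
tcp_pos: [0.5727, -0.0454, 0.2109]
ee_rot: [-3.14, 0.001, 0.905]
ft_force: [-0.0, -0.8, -4.4]
finger_gap: 0.0634
```

Emit:
servo_tool(series="0 0 0.001 0 0 0 0.5;0 0 0.002 0 0 0 0.5;0 0 0.002 0 0 0 0.5")

```text
clock: 6.9
tcp_pos: [0.5728, -0.0449, 0.2102]
ee_rot: [3.141, 0.0, 0.906]
ft_force: [-1.5, -0.7, 0.9]
finger_gap: 0.0637
```

```bash
python3 mv.py .5724 -.0413 .208 51.6;python3 mv.py .5724 -.0413 .208 51.6
```

```text
shift [ 0.0025 -0.0026  0.0022] rot [0.0008 0.0001 0.0052] pos [ 0.5728 -0.0449  0.2102] q [-0.28  0.63  1.49 -0.    1.02  0.38] f [-1.5 -0.7  0.9] gap 0.0637 t 6.9
shift [ 0.0025 -0.0026  0.0022] rot [0.0008 0.0001 0.0052] pos [ 0.5728 -0.0449  0.2102] q [-0.28  0.63  1.49 -0.    1.02  0.38] f [-1.5 -0.7  0.9] gap 0.0637 t 6.9
```

Emit:
servo_tool(series="0 -0.0015 0 0 0 0 0.5;0 -0.0025 0 0 0 0 0.5;0 -0.0025 0 0 0 0 0;0 -0.0025 0 0 0 0 0;0 -0.0025 0 0 0 0 0")

```text
clock: 7.32
tcp_pos: [0.5708, -0.0429, 0.2098]
ee_rot: [-3.141, -0.0, 0.906]
ft_force: [-0.6, -0.3, 0.1]
finger_gap: 0.085
```

Emit:
servo_tool(series="0 0 0 0 0 0 0;0 0 -0.025 0 0 0 0;0 0 -0.06 0 0 0 0;0 0 -0.1 0 0 0 0;0 0 -0.12 0 0 0 0")

```text
clock: 7.73
tcp_pos: [0.571, -0.043, 0.3341]
ee_rot: [3.137, -0.002, 0.906]
ft_force: [0.6, -0.8, 0.3]
finger_gap: 0.0854
```

```bash
python3 mv.py .5724 -.0413 .208 51.6
```

```text
shift [ 0.0019 -0.0005  0.1261] rot [ 0.0049 -0.0021  0.0054] pos [ 0.571  -0.043   0.3341] q [-0.28  0.48  1.35  0.    1.31  0.38] f [ 0.6 -0.8  0.3] gap 0.0854 t 7.7333
```

```bash
python3 mv.py .463 -.180 .30 51.6 45
```

```text
shift [-0.1745 -0.0006  0.0337] rot [0.0025 0.7833 0.007 ] pos [ 0.571  -0.043   0.3341] q [-0.28  0.48  1.35  0.    1.31  0.38] f [ 0.6 -0.8  0.3] gap 0.0854 t 7.7333
```

Emit:
servo_tool(series="-0.035 0 0 0 0 0 0.3;-0.07 0 0 0 0 0 0.6;-0.105 0 0 0 0.1 0 0.6;-0.14 0 0 0 0.2 0 0.6;-0.17 0 0 0 0.3 0 0.6")

```text
clock: 8.15
tcp_pos: [0.4646, -0.1778, 0.33]
ee_rot: [3.14, -0.305, 0.906]
ft_force: [0.8, -0.3, -0.4]
finger_gap: 0.0344
```

```bash
python3 mv.py .463 -.180 .30 51.6 45
```

```text
shift [-0.0116  0.      0.0278] rot [-0.0009  0.4807  0.0053] pos [ 0.4646 -0.1778  0.33  ] q [-0.66  0.36  1.59  0.33  1.21 -0.11] f [ 0.8 -0.3 -0.4] gap 0.0344 t 8.15
```

Emit:
servo_tool(series="-0.002 0 0.006 0 0.1 0 0.6;-0.004 0 0.012 0 0.2 0 0.6;-0.007 0 0.018 0 0.3 0 0.6;-0.009 0 0.024 0 0.4 0.003 0.6;-0.0115 0 0.028 0 0.48 0.005 0.6")

```text
clock: 8.57
tcp_pos: [0.4641, -0.1791, 0.2992]
ee_rot: [-3.138, -0.785, 0.898]
ft_force: [0.2, -0.0, -1.2]
finger_gap: 0.0342
```

```bash
python3 - <<'E'
from mv import *
s=snap('scene','s4.png');t=snap('top','t4.png')
b=cv2.imread('pics/s4.png')[110:310,150:350];a=cv2.imread('pics/t4.png')[130:330,220:420]
cv2.imwrite('pics/v4.png',np.hstack([cv2.resize(b,(400,400)),cv2.resize(a,(400,400))]))
E
python3 mv.py .463 -.180 .165 51.6 45
```

```text
shift [-0.095   0.0004  0.0941] rot [-0.0035  0.0044 -0.0035] pos [ 0.464  -0.1793  0.2987] q [-0.73  0.41  1.68  0.83  1.25 -0.42] f [ 0.2  0.2 -0.3] gap 0.0339 t 8.6667
```

View pics/v4.png

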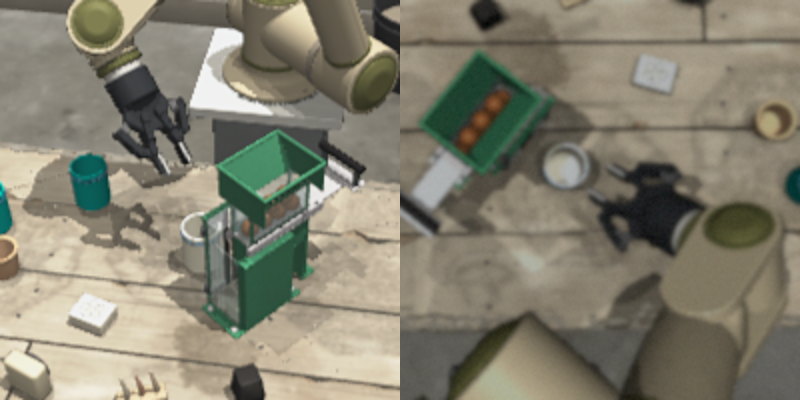

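```bash
python3 - <<'E'
from h import *
import pickle
s,t=pickle.load(open('cal.pkl','rb'))
hp=np.load('hp.npy')
def H(p): 
    d=p[:2]-hp[:2];c,q=np.cos(hp[2]),np.sin(hp[2]);return d[0]*c+d[1]*q,-d[0]*q+d[1]*c
p=atz(t,[304-.3,213.5-.2],.085);print(p,H(p))
im=cv2.imread('pics/t4.png')[190:235,280:330];cv2.imwrite('pics/v5.png',cv2.resize(im,None,fx=10,fy=10))
E
```

```text
[ 0.56849899 -0.04664501  0.085     ] (np.float64(-0.1316675480667348), np.float64(-0.0001756604141884971))
```

View pics/v5.png

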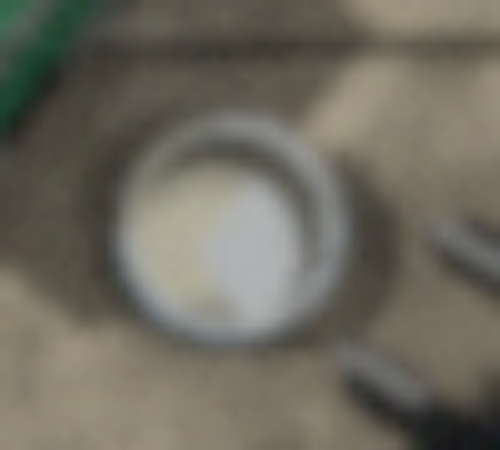

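Emit:
servo_tool(series="-0.019 0 0.019 0 0 0 0.6;-0.038 0 0.038 0 0 0 0.6;-0.057 0 0.057 0 0 0 0.6;-0.076 0 0.076 0 0 0 0.6;-0.085 0 0.085 -0.003 0 -0.003 0.6")

```text
clock: 9.08
tcp_pos: [0.4635, -0.179, 0.1772]
ee_rot: [-3.14, -0.777, 0.902]
ft_force: [0.7, 0.3, 0.1]
finger_gap: 0.0343
```

```bash
cat > mh.py <<'E'
import sys
from mv import *
hp=np.load('hp.npy');L=.168
def hop(p):
    d=p[:2]-hp[:2];c,q=np.cos(hp[2]),np.sin(hp[2]);return np.array([d[0]*c+d[1]*q,-d[0]*q+d[1]*c,p[2]])
def wor(h):
    c,q=np.cos(hp[2]),np.sin(hp[2]);return np.array([hp[0]+h[0]*c-h[1]*q,hp[1]+h[0]*q+h[1]*c,h[2]])
if __name__=='__main__':
    hx,hy,hz,tilt=map(float,sys.argv[1:5])
    o=r.get_obs();p=np.array(o['tcp_pos']);R0=R.from_euler('xyz',o['ee_rot'])
    print('tip now hopper',np.round(hop(p+R0.apply([0,0,L])),4))
    a=np.radians(tilt);w=wor([hx-L*np.sin(a),hy,hz+L*np.cos(a)])
    go(*w,np.degrees(hp[2]),tilt)
E
python3 mh.py -.175 0 .045 45
```

```text
tip now hopper [-0.1829  0.0004  0.0574]
shift [-0.0045  0.0001  0.0144] rot [-0.0017  0.0085  0.0005] pos [ 0.4635 -0.179   0.1772] q [-0.73  0.62  1.79  0.94  1.04 -0.69] f [0.7 0.3 0.1] gap 0.0343 t 9.0833
```

Emit:
servo_tool(series="-0.0045 0 0.0145 0 0.008 0 0.6;0.007 0 0.026 0 0.008 0 0.6;0.014 0 0.033 0 0.008 0 0.6;0.014 0 0.033 0 0.008 0 0.6")

```text
clock: 9.42
tcp_pos: [0.485, -0.1522, 0.1661]
ee_rot: [3.138, -0.786, 0.907]
ft_force: [-1.2, -1.1, -0.6]
finger_gap: 0.0337
```

```bash
python3 mh.py -.14 0 .045 45
```

```text
tip now hopper [-0.1473 -0.0002  0.0474]
shift [ 0.0036 -0.0002  0.0069] rot [-0.0002 -0.001   0.0039] pos [ 0.485  -0.1522  0.1661] q [-0.66  0.65  1.78  1.    1.   -0.69] f [-1.2 -1.1 -0.6] gap 0.0337 t 9.4167
```

Emit:
servo_tool(series="0.003 0 0.0045 0 0 0 0.6;0.007 0 0.009 0 0 0 0.6;0.011 0 0.013 0 0 0 0.6;0.015 0 0.017 0 0 0 0.6;0.019 0 0.021 0 0 0.003 0.6")

```text
clock: 9.83
tcp_pos: [0.5021, -0.1308, 0.1646]
ee_rot: [-3.142, -0.788, 0.899]
ft_force: [-2.6, -3.5, 0.0]
finger_gap: 0.0339
```

```bash
python3 - <<'E'
from mv import *
s=snap('scene','s6.png');t=snap('top','t6.png')
b=cv2.imread('pics/s6.png')[130:290,190:350];a=cv2.imread('pics/t6.png')[130:290,200:360]
cv2.imwrite('pics/v6.png',np.hstack([cv2.resize(b,(400,400)),cv2.resize(a,(400,400))]))
E
python3 mh.py -.09 0 .045 45
```

```text
tip now hopper [-0.1194 -0.0002  0.0459]
shift [ 0.0205 -0.0001  0.0215] rot [ 0.0004 -0.0027 -0.0011] pos [ 0.5021 -0.1304  0.1644] q [-0.6   0.66  1.76  1.02  0.98 -0.65] f [-0.4  0.2 -0.2] gap 0.0338 t 9.9333
```

View pics/v6.png

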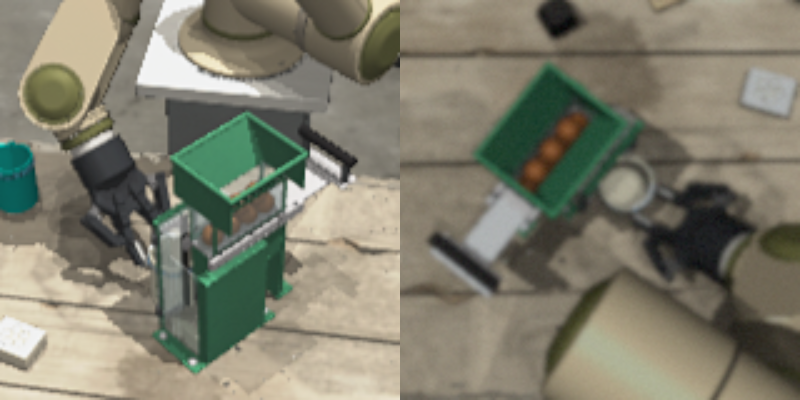

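Emit:
servo_tool(series="0.004 0 0.004 0 0 0 0.6;0.008 0 0.008 0 0 0 0.6;0.012 0 0.0125 0 0 0 0.6;0.016 0 0.017 0 0 0 0.6;0.02 0 0.021 0 0 0 0.6")

```text
clock: 10.35
tcp_pos: [0.52, -0.1087, 0.1641]
ee_rot: [3.141, -0.788, 0.899]
ft_force: [-6.2, -7.3, 5.8]
finger_gap: 0.0342
```

Emit:
servo_tool(series="0.004 0 0.004 0 0 0 0.6;0.008 0 0.008 0 0 0 0.6;0.012 0 0.012 0 0 0 0.6;0.016 0 0.016 0 0 0 0.6;0.02 0 0.02 0 0 0 0.6")

```text
clock: 10.77
tcp_pos: [0.5375, -0.0865, 0.1641]
ee_rot: [3.141, -0.788, 0.899]
ft_force: [-5.2, -7.2, 4.7]
finger_gap: 0.0341
```

```bash
python3 - <<'E'
from mv import *
s=snap('scene','s7.png');t=snap('top','t7.png')
b=cv2.imread('pics/s7.png')[130:290,190:350];a=cv2.imread('pics/t7.png')[130:290,200:360]
cv2.imwrite('pics/v7.png',np.hstack([cv2.resize(b,(400,400)),cv2.resize(a,(400,400))]))
E
python3 mh.py -.03 0 .045 45
```

```text
tip now hopper [-0.0625 -0.0007  0.0456]
shift [ 0.023  -0.0005  0.0235] rot [ 0.0015 -0.0028 -0.0012] pos [ 0.5377 -0.086   0.1641] q [-0.49  0.68  1.7   1.06  0.93 -0.56] f [-1.2 -2.2  1.1] gap 0.0342 t 10.8667
```

View pics/v7.png

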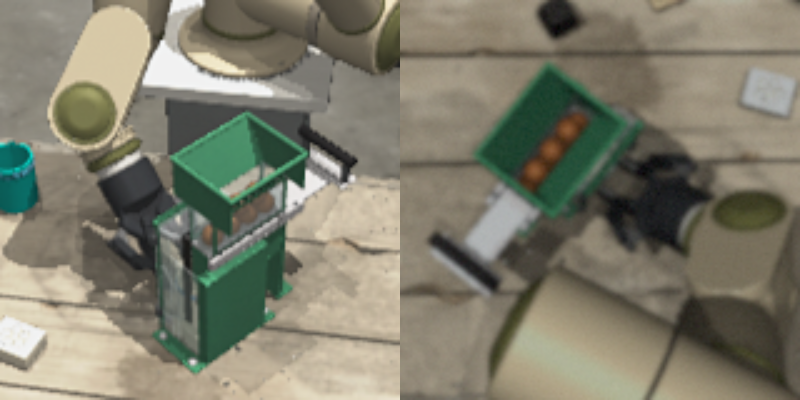

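Emit:
servo_tool(series="-0.005 0 -0.005 0 0 0 0.6;-0.01 0 -0.01 0 0 0 0.8;-0.01 0 -0.01 0 0 0 0.85;-0.01 0 -0.01 0 0 0 0.85;-0.01 0 -0.01 0 0 0 0.85")

```text
clock: 11.28
tcp_pos: [0.5285, -0.0975, 0.1638]
ee_rot: [-3.141, -0.788, 0.898]
ft_force: [-0.7, -1.2, -0.1]
finger_gap: 0.013
```

```bash
python3 - <<'E'
from mv import *
s=snap('scene','s8.png');t=snap('top','t8.png')
b=cv2.imread('pics/s8.png')[170:290,220:340];a=cv2.imread('pics/t8.png')[150:250,240:340]
cv2.imwrite('pics/v8.png',np.hstack([cv2.resize(b,(400,400)),cv2.resize(a,(400,400))]))
E
python3 mh.py -.035 0 .045 45
```

```text
tip now hopper [-0.077  -0.0005  0.0453]
shift [ 0.0299 -0.0004  0.03  ] rot [ 0.0009 -0.0026 -0.0018] pos [ 0.5286 -0.0973  0.1638] q [-0.52  0.67  1.72  1.05  0.94 -0.58] f [ 0.9 -0.1 -0.5] gap 0.0128 t 11.3833
```

View pics/v8.png

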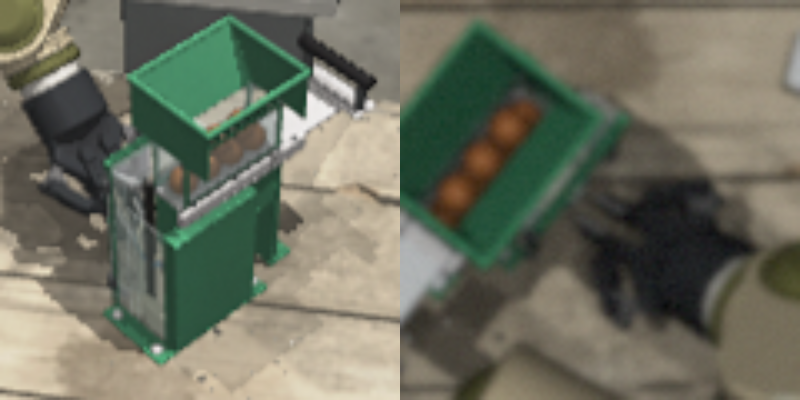

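```bash
python3 - <<'E'
from mh import *
import pickle
s,t=pickle.load(open('cal.pkl','rb'))
for px in [(292.5,227.5),(320,197.5),(290,218),(306,196)]:
  print(px,[np.round(hop(atz(t,px,z)),3) for z in(.08,.11)])
E
```

```text
(292.5, 227.5) [array([-0.131,  0.054,  0.08 ]), array([-0.131,  0.056,  0.11 ])]
(320, 197.5) [array([-0.142, -0.069,  0.08 ]), array([-0.141, -0.064,  0.11 ])]
(290, 218) [array([-0.108,  0.036,  0.08 ]), array([-0.108,  0.039,  0.11 ])]
(306, 196) [array([-0.105, -0.047,  0.08 ]), array([-0.106, -0.042,  0.11 ])]
```

Emit:
servo_tool(series="0.004 0 0.004 0 0 0 0.85;0.008 0 0.008 0 0 0 0.85;0.012 0 0.012 0 0 0 0.85;0.016 0 0.016 0 0 0 0.85;0.02 0 0.02 0 0 0 0.85")

```text
clock: 11.8
tcp_pos: [0.5464, -0.0746, 0.1639]
ee_rot: [-3.141, -0.788, 0.899]
ft_force: [-3.7, -4.0, 1.6]
finger_gap: 0.0128
```

```bash
python3 mh.py -.035 0 .045 45
```

```text
tip now hopper [-0.0482 -0.0003  0.0454]
shift [ 0.0094 -0.0003  0.0096] rot [ 0.0007 -0.0022 -0.0013] pos [ 0.5464 -0.0746  0.1639] q [-0.46  0.68  1.69  1.06  0.92 -0.53] f [-3.7 -4.   1.6] gap 0.0128 t 11.8
```

Emit:
servo_tool(series="0.0015 0 0.0015 0 0 0 0.85;0.003 0 0.003 0 0 0 0.85;0.0045 0 0.0045 0 0 0 0.85;0.006 0 0.006 0 0 0 0.85;0.0065 0 0.0065 0 0 0 0.85")

```text
clock: 12.22
tcp_pos: [0.5513, -0.069, 0.164]
ee_rot: [3.141, -0.785, 0.9]
ft_force: [-20.3, -21.4, 9.4]
finger_gap: 0.0129
```

```bash
python3 - <<'E'
from mv import *
s=snap('scene','s9.png')
b=cv2.imread('pics/s9.png')[170:290,220:340]
cv2.imwrite('pics/v9.png',cv2.resize(b,(600,600),interpolation=cv2.INTER_CUBIC))
E
python3 mh.py -.035 0 .045 45
```

```text
tip now hopper [-0.0412 -0.0009  0.0451]
shift [ 0.0042 -0.0006  0.0045] rot [ 0.0023  0.0006 -0.0015] pos [ 0.5512 -0.0691  0.164 ] q [-0.45  0.69  1.68  1.06  0.91 -0.52] f [-16.8 -18.6   8.1] gap 0.0126 t 12.2667
```

View pics/v9.png

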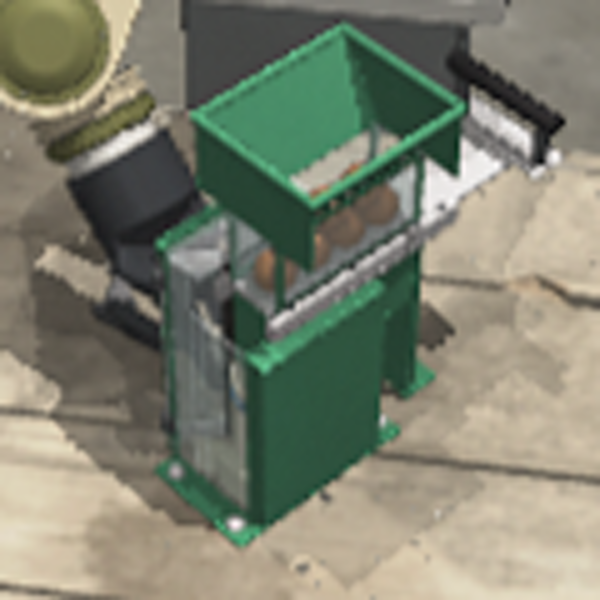

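Emit:
servo_tool(series="-0.004 0 -0.004 0 0 0 0.85;-0.012 0 -0.012 0 0 0 0.85;-0.024 0 -0.024 0 0 0 0.85;-0.042 0 -0.042 0 0 0 0.85;-0.06 0 -0.06 0 0 0 0.85")

```text
clock: 12.68
tcp_pos: [0.4985, -0.1347, 0.1637]
ee_rot: [-3.141, -0.789, 0.901]
ft_force: [0.5, -0.6, 0.0]
finger_gap: 0.0126
```

Emit:
servo_tool(series="-0.02 0 -0.02 0 0 0 0.85;-0.03 0 -0.03 0 0 0 0.85;-0.03 0 -0.03 0 0 0 0.85")

```text
clock: 12.93
tcp_pos: [0.4716, -0.1697, 0.1636]
ee_rot: [-3.141, -0.788, 0.896]
ft_force: [1.0, 0.4, 0.3]
finger_gap: 0.0129
```

```bash
python3 - <<'E'
from mv import *
s=snap('scene','s10.png')
b=cv2.imread('pics/s10.png')[190:290,235:335]
import pickle
from mh import wor
a=np.linspace(0,2*np.pi,40)
B=cv2.resize(b,(600,600),interpolation=cv2.INTER_CUBIC);C=B.copy()
for ax,col in ((0,(0,0,255)),(-.008,(255,0,0))):
  for z in(.085,.0):
    P=np.array([wor([ax+.033*np.cos(i),.033*np.sin(i),z]) for i in a])
    u=((proj(s,P)+[.3,.4]-[235,190])*6).astype(int)
    cv2.polylines(C,[u.reshape(-1,1,2)],True,col,1)
cv2.imwrite('pics/v10.png',np.hstack([B[:,:400],C[:,:400]]))
E
python3 mh.py -.035 0 .045 45
```

```text
tip now hopper [-0.1678 -0.0008  0.0452]
shift [ 0.094  -0.0009  0.0943] rot [ 0.0024 -0.003  -0.0033] pos [ 0.4723 -0.1686  0.1636] q [-0.7   0.65  1.8   0.99  1.02 -0.71] f [ 1.   1.  -0.4] gap 0.0127 t 12.9833
```

View pics/v10.png

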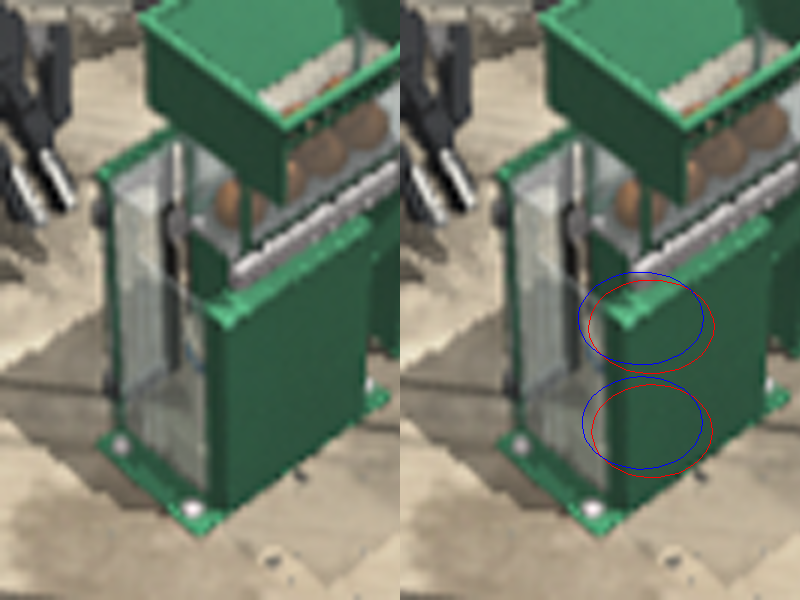

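```bash
python3 - <<'E'
import cv2,numpy as np
f=lambda n:cv2.resize(cv2.imread(n)[200:285,240:290],(400,680),interpolation=cv2.INTER_CUBIC)[:600]
cv2.imwrite('pics/v11.png',np.hstack([f('pics/s0.png'),f('pics/s10.png')]))
E
```

```text
(no output)
```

View pics/v11.png

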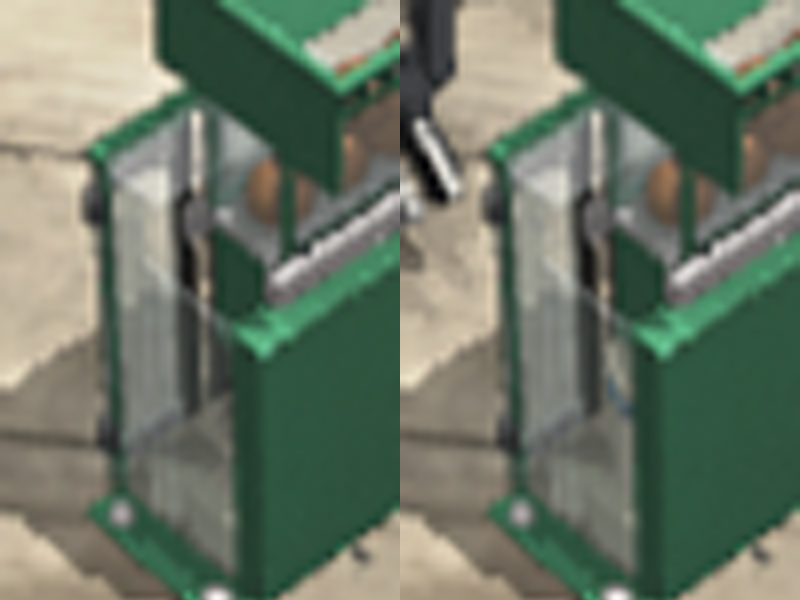

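Emit:
servo_tool(series="0.025 0 -0.025 0 -0.1 0 0.6;0.05 0 -0.05 0 -0.2 0 0.4;0.075 0 -0.075 0 -0.3 0 0.2;0.1 0 -0.1 0 -0.4 0 0.2;0.125 0 -0.125 0 -0.5 0 0.2")

```text
clock: 13.4
tcp_pos: [0.4725, -0.1668, 0.3425]
ee_rot: [3.141, -0.283, 0.899]
ft_force: [0.7, -1.2, -1.4]
finger_gap: 0.0684
```

```bash
python3 mv.py .47 -.17 .5 51.6;python3 mv.py .501 .1746 .5 51.6
```

```text
shift [ 4.010e-02  1.000e-04 -1.524e-01] rot [ 0.0007 -0.2829 -0.0013] pos [ 0.4725 -0.1668  0.3425] q [-0.62  0.35  1.56  0.3   1.24 -0.05] f [ 0.7 -1.2 -1.4] gap 0.0684 t 13.4
shift [ 0.3177 -0.1901 -0.0718] rot [ 0.0007 -0.2829 -0.0013] pos [ 0.4725 -0.1668  0.3425] q [-0.62  0.35  1.56  0.3   1.24 -0.05] f [ 0.7 -1.2 -1.4] gap 0.0684 t 13.4
```

Emit:
servo_tool(series="0.01 0 -0.038 0 -0.1 0 0.2;0.02 0 -0.076 0 -0.2 0 0.2;0.03 0 -0.114 0 -0.283 0 0.2;0.04 0 -0.15 0 -0.283 0 0.2;0.04 0 -0.15 0 -0.283 0 0.2")

```text
clock: 13.82
tcp_pos: [0.4699, -0.1697, 0.5027]
ee_rot: [3.129, -0.007, 0.902]
ft_force: [-0.3, -0.3, 0.2]
finger_gap: 0.0686
```

```bash
python3 mv.py .501 .1746 .5 51.6
```

```text
shift [ 0.2894 -0.189   0.0023] rot [ 0.0123 -0.0066  0.0015] pos [ 0.4699 -0.1697  0.5027] q [-0.58  0.23  1.23  0.01  1.66  0.08] f [-0.3 -0.3  0.2] gap 0.0686 t 13.8167
```

Emit:
servo_tool(series="0.029 -0.019 0 0 0 0 0.2;0.058 -0.038 0 0 0 0 0.2;0.087 -0.057 0 0 0 0 0.2;0.116 -0.076 0 0 0 0 0.2;0.145 -0.095 0 0 0 0 0.2")

```text
clock: 14.23
tcp_pos: [0.4855, 0.0039, 0.4961]
ee_rot: [-3.14, -0.006, 0.901]
ft_force: [1.4, 0.0, -0.1]
finger_gap: 0.0683
```

Emit:
servo_tool(series="0.029 -0.019 0 0 0 0 0.2;0.058 -0.038 0 0 0 0 0.2;0.087 -0.057 0 0 0 0 0.2;0.116 -0.076 0 0 0 0 0.2;0.145 -0.095 0 0 0 0 0.2")

```text
clock: 14.65
tcp_pos: [0.501, 0.1768, 0.4968]
ee_rot: [-3.14, -0.005, 0.901]
ft_force: [1.0, 0.1, 0.4]
finger_gap: 0.0683
```

Emit:
servo_tool(series="0 0 0.02 0 0 0 0.2;0 0 0.04 0 0 0 0.2;0 0 0.04 0 0 0 0.2")

```text
clock: 14.9
tcp_pos: [0.5011, 0.1757, 0.4532]
ee_rot: [-3.135, -0.0, 0.902]
ft_force: [-0.6, 0.3, -0.6]
finger_gap: 0.068
```

```bash
python3 - <<'E'
from mv import *
s=snap('scene','s12.png');t=snap('top','t12.png')
b=cv2.imread('pics/s12.png')[130:290,230:390];a=cv2.imread('pics/t12.png')[140:290,180:330]
cv2.imwrite('pics/v12.png',np.hstack([cv2.resize(b,(400,400)),cv2.resize(a,(400,400))]))
E
python3 mv.py .501 .1746 .362 51.6
```

```text
shift [-0.0008 -0.0002  0.0951] rot [-0.0016 -0.0046 -0.    ] pos [0.5015 0.1747 0.4571] q [0.11 0.31 1.25 0.   1.58 0.78] f [ 1.3 -1.   1. ] gap 0.0682 t 15.0
```

View pics/v12.png

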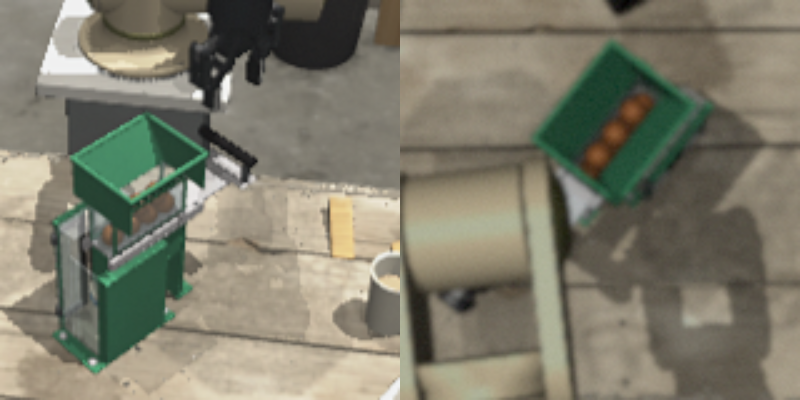

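```bash
python3 - <<'E'
import pickle
from h import *
s,t=pickle.load(open('cal.pkl','rb'))
print(proj(s,[[.501,.175,.292]]))
E
```

```text
[[322.33297582 166.66382809]]
```

Emit:
servo_tool(series="0 0 0.025 0 0 0 0.2;0 0 0.045 0 0 0 0.2;0 0 0.06 0 0 0 0.2;0 0 0.06 0 0 0 0.2")

```text
clock: 15.33
tcp_pos: [0.5018, 0.1742, 0.3957]
ee_rot: [-3.139, -0.003, 0.899]
ft_force: [0.5, 0.5, -0.1]
finger_gap: 0.0682
```

```bash
python3 - <<'E'
from mv import *
s=snap('scene','s13.png')
b=cv2.imread('pics/s13.png')[150:230,280:360]
cv2.imwrite('pics/v13.png',cv2.resize(b,(600,600),interpolation=cv2.INTER_CUBIC))
E
python3 mv.py .501 .1746 .362 51.6
```

```text
shift [-0.0004 -0.001   0.0354] rot [-0.0011 -0.0047 -0.0015] pos [0.502  0.1742 0.3974] q [0.11 0.35 1.36 0.   1.42 0.78] f [-0.5 -0.3  0.2] gap 0.0685 t 15.3833
```

View pics/v13.png

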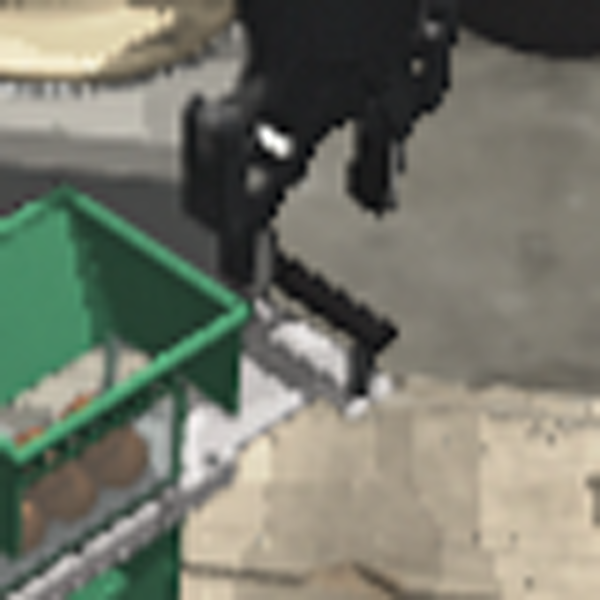

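Emit:
servo_tool(series="0 0 0.012 0 0 0 0.2;0 0 0.024 0 0 0 0.2;0 0 0.034 0 0 0 0.2;0 0 0.034 0 0 0 0.2;0 0 0.034 0 0 0 0.2")

```text
clock: 15.8
tcp_pos: [0.5023, 0.1744, 0.3646]
ee_rot: [3.141, -0.006, 0.899]
ft_force: [-0.3, 0.4, 1.6]
finger_gap: 0.0684
```

Emit:
servo_tool(series="0 0 0 0 0 0 0.9;0 0 0 0 0 0 0.9;0 0 0 0 0 0 0.9;0 0 0 0 0 0 0.9;0 0 0 0 0 0 0.9")

```text
clock: 16.22
tcp_pos: [0.5012, 0.175, 0.3638]
ee_rot: [-3.138, -0.006, 0.9]
ft_force: [-8.3, 5.7, 5.6]
finger_gap: 0.014
```

```bash
python3 mv.py .501 .1746 .362 51.6
```

```text
shift [-0.0004  0.      0.0018] rot [-0.0032 -0.0055 -0.0008] pos [0.5012 0.175  0.3638] q [0.11 0.38 1.42 0.01 1.34 0.78] f [-8.3  5.7  5.6] gap 0.014 t 16.2167
```

Emit:
servo_tool(series="0 -0.007 0 0 0 0 0.9;0 -0.014 0 0 0 0 0.9;0 -0.022 0 0 0 0 0.9;0 -0.03 0 0 0 0 0.9;0 -0.036 0 0 0 0 0.9")

```text
clock: 16.63
tcp_pos: [0.4735, 0.1969, 0.3638]
ee_rot: [3.139, -0.006, 0.899]
ft_force: [3.5, -4.7, 3.7]
finger_gap: 0.0138
```

```bash
cat > look.py <<'E'
import sys
from mh import *
n=sys.argv[1]
s=snap('scene','s%s.png'%n);t=snap('top','t%s.png'%n)
b=cv2.imread('pics/s%s.png'%n)[190:290,250:350];a=cv2.imread('pics/t%s.png'%n)[145:225,215:295]
cv2.imwrite('pics/v%s.png'%n,np.hstack([cv2.resize(b,(400,400),interpolation=cv2.INTER_CUBIC),cv2.resize(a,(400,400),interpolation=cv2.INTER_CUBIC)]))
o=r.get_obs();print(np.round(hop(np.array(o['tcp_pos'])),4),np.round(o['ft_force'],1),o['finger_gap'],o['clock'],o['ee_rot'])
E
python3 look.py 14
```

```text
[0.0004 0.2261 0.3638] [-2.7  0.1  8. ] 0.0138662329217123 16.7333 [-3.14155202 -0.00573389  0.90017422]
```

View pics/v14.png

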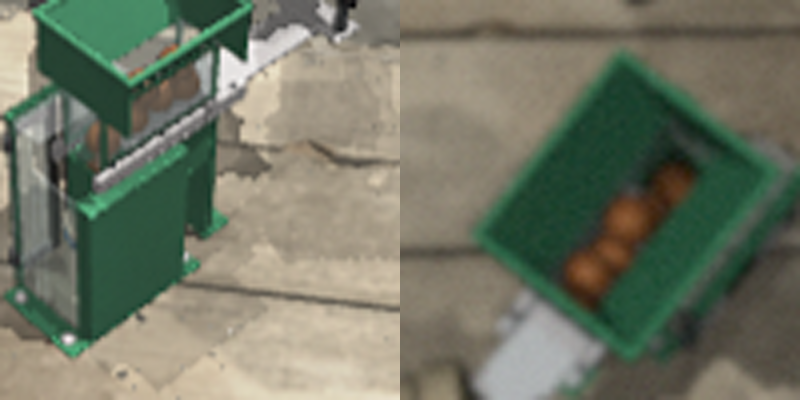

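Emit:
servo_tool(series="0 0 0 0 0 0 0.9;0 0 0 0 0 0 0.9;0 0 0 0 0 0 0.9")

```text
clock: 16.98
tcp_pos: [0.4733, 0.1971, 0.3638]
ee_rot: [-3.14, -0.006, 0.9]
ft_force: [-4.0, 1.3, 7.8]
finger_gap: 0.014
```

```bash
cat > look2.py <<'E'
import sys
from mh import *
n=sys.argv[1]
s=snap('scene','s%s.png'%n);t=snap('top','t%s.png'%n)
b=cv2.imread('pics/s%s.png'%n)[190:240,262:312];a=cv2.imread('pics/t%s.png'%n)[155:215,225:285]
cv2.imwrite('pics/v%s.png'%n,np.hstack([cv2.resize(b,(400,400),interpolation=cv2.INTER_CUBIC),cv2.resize(a,(400,400),interpolation=cv2.INTER_CUBIC)]))
o=r.get_obs();print(np.round(hop(np.array(o['tcp_pos'])),4),np.round(o['ft_force'],1),o['finger_gap'],o['clock'],o['ee_rot'])
E
python3 look2.py 15
```

```text
[0.0004 0.2258 0.3638] [-3.9 -0.1  8.1] 0.013657551110272993 17.0833 [-3.14035446 -0.00562665  0.89983171]
```

View pics/v15.png

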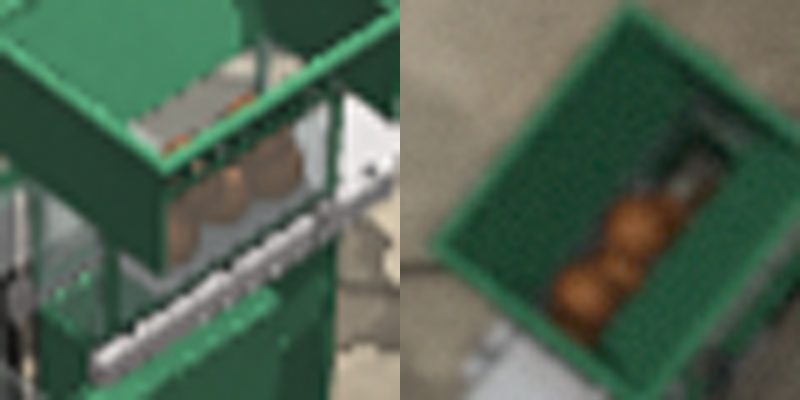

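Emit:
servo_tool(series="0 -0.005 0 0 0 0 0.9;0 -0.01 0 0 0 0 0.9;0 -0.014 0 0 0 0 0.9;0 -0.014 0 0 0 0 0.9;0 -0.014 0 0 0 0 0.9")

```text
clock: 17.5
tcp_pos: [0.4626, 0.2056, 0.3637]
ee_rot: [3.141, -0.006, 0.9]
ft_force: [-0.8, -1.5, 7.0]
finger_gap: 0.0139
```

```bash
python3 look2.py 16
```

```text
[0.0004 0.2393 0.3637] [-2.1 -0.8  6.6] 0.013959410451024876 17.6 [-3.14150699 -0.00566638  0.89960327]
```

View pics/v16.png

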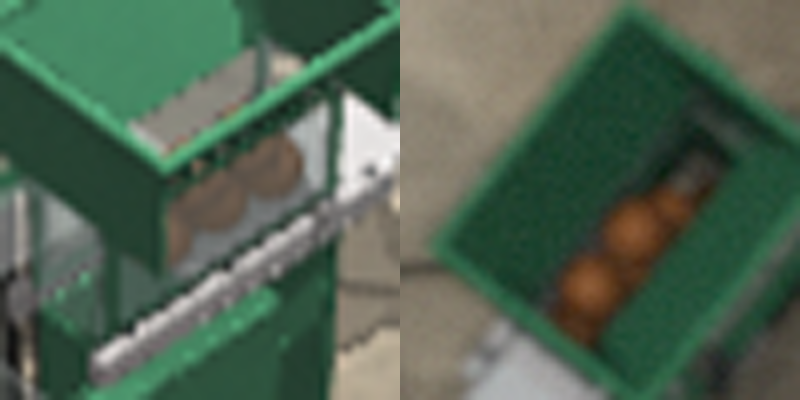

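Emit:
servo_tool(series="0 -0.002 0 0 0 0 0.9;0 -0.004 0 0 0 0 0.9;0 -0.005 0 0 0 0 0.9;0 -0.005 0 0 0 0 0.9;0 -0.005 0 0 0 0 0.9")

```text
clock: 18.02
tcp_pos: [0.4589, 0.2085, 0.3637]
ee_rot: [3.141, -0.006, 0.899]
ft_force: [0.7, -2.9, 7.1]
finger_gap: 0.0143
```

```bash
python3 look2.py 17
```

```text
[0.0004 0.2441 0.3637] [-0.1 -3.2  6.7] 0.013766491894371524 18.1167 [ 3.14101156 -0.005672    0.89946279]
```

View pics/v17.png

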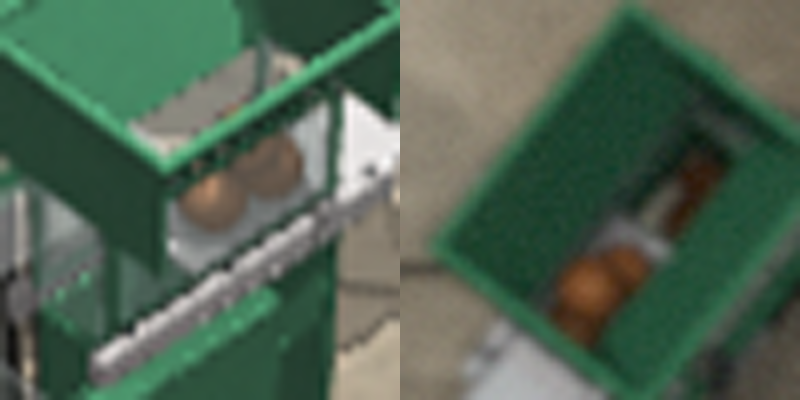

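Emit:
servo_tool(series="0 0 0 0 0 0 0.9;0 0 0 0 0 0 0.9;0 0 0 0 0 0 0.9;0 0 0 0 0 0 0.9;0 0 0 0 0 0 0.9")

```text
clock: 18.53
tcp_pos: [0.4589, 0.2085, 0.3638]
ee_rot: [3.141, -0.006, 0.899]
ft_force: [0.3, -3.1, 6.2]
finger_gap: 0.014
```

```bash
python3 look2.py 18
```

```text
[0.0004 0.2441 0.3637] [ 0.2 -3.1  6.2] 0.013866224700433485 18.6333 [ 3.14108244 -0.00569627  0.89939906]
```

View pics/v18.png

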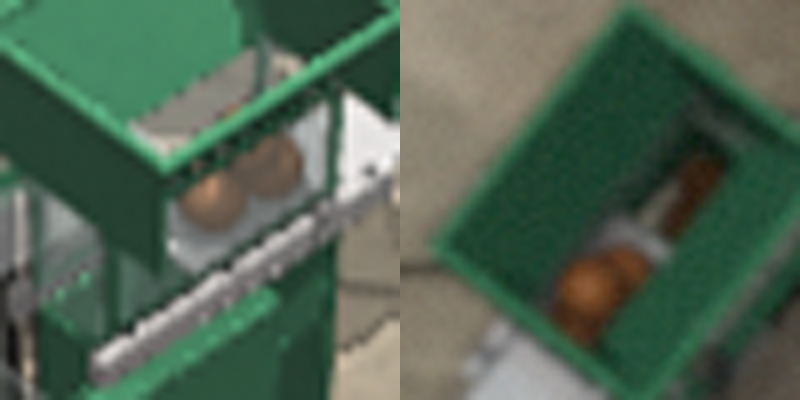

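```bash
python3 - <<'E'
from mh import *
import pickle
s,t=pickle.load(open('cal.pkl','rb'))
for px in [(268,186),(270,182.7),(272,179.5)]:
  print(px,[np.round(hop(atz(t,(px[0]-.3,px[1]-.2),z)),3) for z in(.04,.06,.1,.15)])
im=[cv2.resize(cv2.imread('pics/t%d.png'%n)[168:198,255:285],(260,260),interpolation=cv2.INTER_CUBIC) for n in (15,17,18)]
cv2.imwrite('pics/v19.png',np.hstack(im))
E
```

```text
(268, 186) [array([ 0.009, -0.006,  0.04 ]), array([ 0.007, -0.003,  0.06 ]), array([0.003, 0.002, 0.1  ]), array([-0.002,  0.008,  0.15 ])]
(270, 182.7) [array([ 0.011, -0.018,  0.04 ]), array([ 0.009, -0.015,  0.06 ]), array([ 0.004, -0.009,  0.1  ]), array([-0.001, -0.003,  0.15 ])]
(272, 179.5) [array([ 0.012, -0.029,  0.04 ]), array([ 0.01 , -0.027,  0.06 ]), array([ 0.006, -0.021,  0.1  ]), array([ 0.   , -0.013,  0.15 ])]
```

View pics/v19.png

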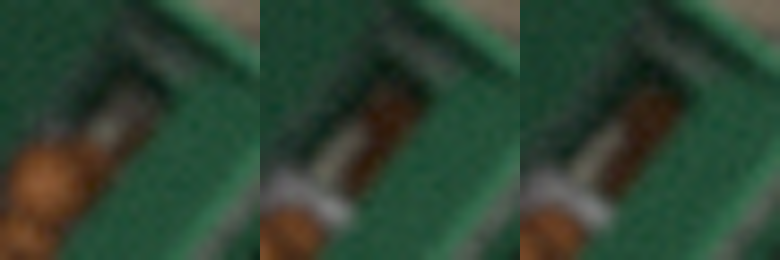

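```bash
cat > hyp.py <<'E'
from mh import *
import pickle
s,t=pickle.load(open('cal.pkl','rb'))
out=[]
for n,hyps in ((15,[]),(18,[]),(18,[[(0,-.0143,.045),(0,.0143,.045)]]),(18,[[(0,-.0143,.112),(0,.0143,.112)]])):
    im=cv2.imread('pics/t%d.png'%n)[165:205,245:285].astype(float)*1.8
    im=cv2.resize(np.clip(im,0,255).astype(np.uint8),(400,400),interpolation=cv2.INTER_CUBIC)
    # slot outline at z=.165 x+-19, y -22..94
    P=np.array([wor(v) for v in [(-.019,-.022,.165),(.019,-.022,.165),(.019,.094,.165),(-.019,.094,.165)]])
    f=lambda P:((proj(t,P)+[.27,.24]-[245,165])*10+[5,5]).astype(int)
    cv2.polylines(im,[f(P).reshape(-1,1,2)],True,(255,255,0),1)
    for h in hyps:
        for c in h:
            u=f(np.array([wor(c)]))[0]; e=f(np.array([wor((c[0],c[1]+.014,c[2]))]))[0]
            cv2.circle(im,tuple(int(k) for k in u),int(np.hypot(*(u-e))),(0,255,255),1)
    out.append(im)
cv2.imwrite('pics/v20.png',cv2.resize(np.vstack([np.hstack(out[:2]),np.hstack(out[2:])]),(600,600)))
E
python3 hyp.py
```

```text
(no output)
```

View pics/v20.png

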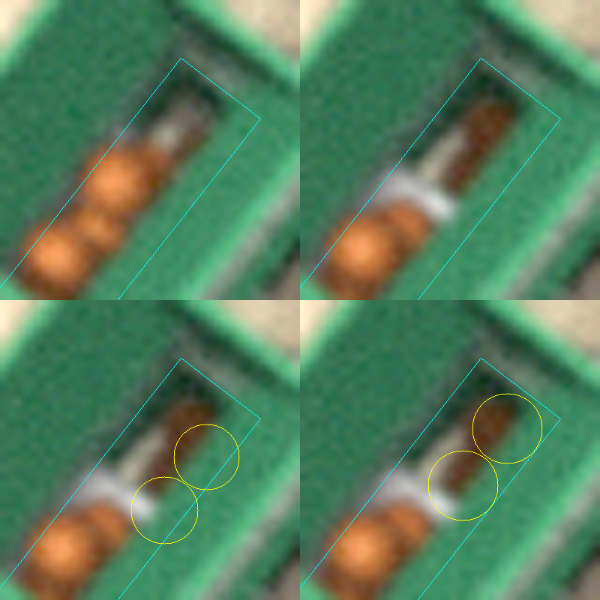

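Emit:
servo_tool(series="0 0.007 0 0 0 0 0.9;0 0.014 0 0 0 0 0.9;0 0.021 0 0 0 0 0.9;0 0.028 0 0 0 0 0.9;0 0.035 0 0 0 0 0.9")

```text
clock: 19.05
tcp_pos: [0.486, 0.1871, 0.3637]
ee_rot: [-3.14, -0.006, 0.9]
ft_force: [-4.0, 1.9, 7.9]
finger_gap: 0.0136
```

Emit:
servo_tool(series="0 0.006 0 0 0 0 0.9;0 0.012 0 0 0 0 0.9;0 0.016 0 0 0 0 0.9;0 0.018 0 0 0 0 0.9;0 0.018 0 0 0 0 0.9")

```text
clock: 19.47
tcp_pos: [0.5004, 0.1756, 0.3637]
ee_rot: [-3.141, -0.006, 0.899]
ft_force: [-2.1, -0.3, 7.3]
finger_gap: 0.0138
```

```bash
python3 look2.py 21
```

```text
[3.000e-04 1.912e-01 3.638e-01] [ 0.2 -1.   7.5] 0.014001801057377009 19.5667 [-3.1415546  -0.00582515  0.89941726]
```

View pics/v21.png

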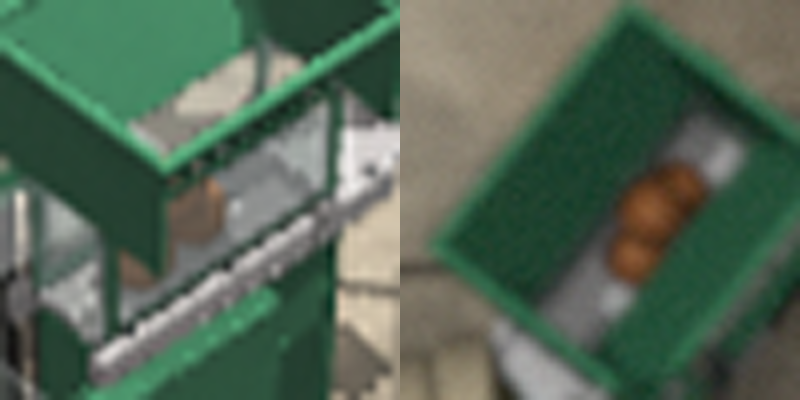

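Emit:
servo_tool(series="0 0.001 0 0 0 0 0.9;0 0.002 0 0 0 0 0.9;0 0.003 0 0 0 0 0.9;0 0.003 0 0 0 0 0.9")

```text
clock: 19.9
tcp_pos: [0.5015, 0.1748, 0.3637]
ee_rot: [-3.136, -0.005, 0.9]
ft_force: [-9.3, 6.4, 11.2]
finger_gap: 0.0137
```

```bash
python3 mh.py 0 0 0 0
```

```text
tip now hopper [0.0013 0.1906 0.1957]
shift [-0.0012  0.1908  0.1947] rot [-0.0051 -0.0054 -0.0011] pos [0.5015 0.1748 0.3637] q [0.11 0.38 1.42 0.01 1.34 0.78] f [-9.3  6.4 11.2] gap 0.0137 t 19.9
```

Emit:
servo_tool(series="0 0.001 0 0 0 0 0.9;0 0.001 0 0 0 0 0.9")

```text
clock: 20.07
tcp_pos: [0.5018, 0.1746, 0.3637]
ee_rot: [-3.135, -0.005, 0.901]
ft_force: [-12.3, 9.3, 12.3]
finger_gap: 0.0137
```

Shut against its stop. Release and lift clear.

Emit:
servo_tool(series="0 -0.003 0 0 0 0 0.6;0 -0.003 0 0 0 0 0.3;0 -0.003 0 0 0 0 0.2;0 -0.003 0 0 0 0 0.2;0 -0.003 0 0 0 0 0.2")

```text
clock: 20.48
tcp_pos: [0.5013, 0.1749, 0.3629]
ee_rot: [-3.141, -0.005, 0.899]
ft_force: [0.6, 0.4, -0.6]
finger_gap: 0.068
```

Emit:
servo_tool(series="0 0 -0.02 0 0 0 0.2;0 0 -0.05 0 0 0 0.2;0 0 -0.09 0 0 0 0.2;0 0 -0.13 0 0 0 0.2;0 0 -0.15 0 0 0 0.2")

```text
clock: 20.9
tcp_pos: [0.5002, 0.1742, 0.5179]
ee_rot: [3.137, -0.01, 0.899]
ft_force: [0.6, 1.1, 0.7]
finger_gap: 0.0683
```

Emit:
servo_tool(series="-0.03 -0.02 0 0 0 0 0.2;-0.06 -0.04 0 0 0 0 0.2;-0.09 -0.06 0 0 0 0 0.2;-0.12 -0.08 0 0 0 0 0.2;-0.13 -0.09 0 0 0 0 0.2")

```text
clock: 21.32
tcp_pos: [0.3461, 0.1278, 0.5127]
ee_rot: [-3.142, -0.005, 0.899]
ft_force: [0.0, -0.1, 0.1]
finger_gap: 0.0684
```

```bash
python3 look2.py 22; python3 - <<'E'
import cv2,numpy as np
a=cv2.imread('pics/s22.png');b=cv2.imread('pics/t22.png')
cv2.imwrite('pics/v23.png',np.hstack([cv2.resize(a[165:315,110:310],(400,300)),cv2.resize(b[140:290,180:380],(400,300))]))
f=lambda n:cv2.resize(cv2.imread(n)[200:285,240:290],(400,680),interpolation=cv2.INTER_CUBIC)[:600]
cv2.imwrite('pics/v24.png',np.hstack([f('pics/s10.png'),f('pics/s22.png')]))
E
```

```text
[-0.1317  0.2817  0.5131] [-0.  -0.2 -0.1] 0.0682514380191973 21.4167 [ 3.14068684 -0.00613276  0.89887631]
```

View pics/v22.png

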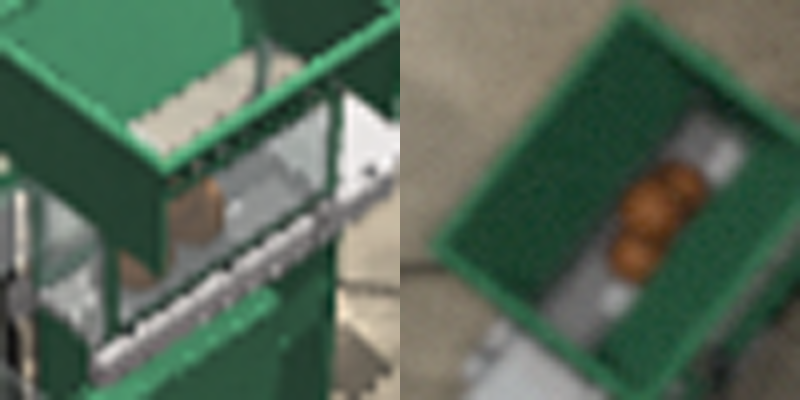

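View pics/v23.png

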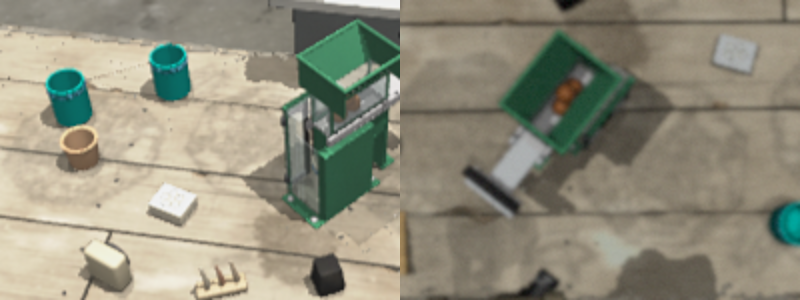

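View pics/v24.png

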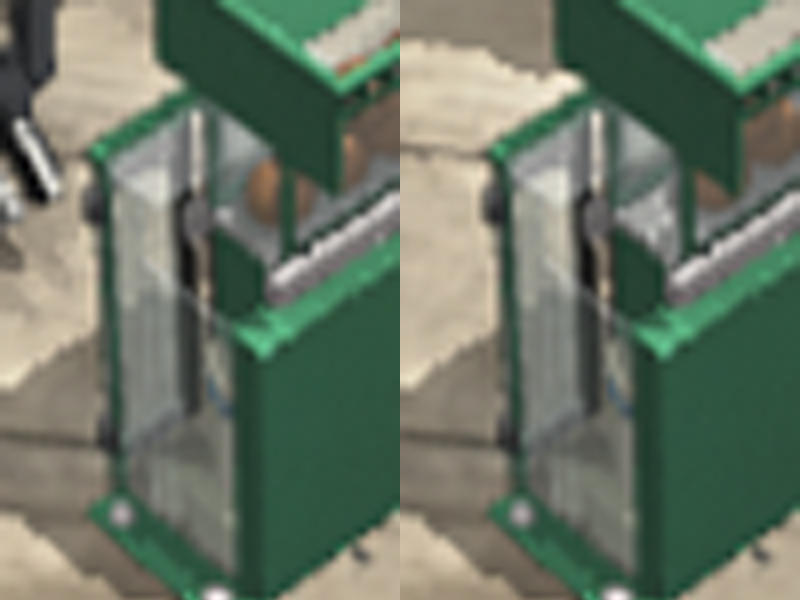

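```bash
python3 -c "
from bench import r
print(r.hand_in())"
```

```text
the job is handed in; nothing more can be done
None
```

I did the job in the order asked and handed it in at about 21.4 s of the 67 s. One point I could only infer: that all four balls lie in the jar.

- **Jar:** I took the white jar with two blue lines (top view pixel 397, 212). The turquoise ones at (428, 221) and (379, 252) do not fit the description. I stood it before the hood and pushed it in with the tool leaning 45 degrees, until the back stop raised the force to about 31 N. That is firmer than a gentle press; I backed off straight away.
- **Jar home, doors shut:** In the last picture the visible edge of the jar matches the home position to about 3 mm, and the doors look the same as at the start.
- **Balls:** With the gate pulled about 36 mm, two balls had dropped. At about 54 mm, four had dropped.
- **Gate:** I pushed it back until it met its stop. The handle is where it was at the start, both by the arm's position and in the top view.
- **Last look:** Three balls are in the bin, none lies on the bench where the pictures show it, and I saw no bystander moved. The gripper is clear of everything.

The balls in the jar could be seen only through the open throat. There I could make out about two of the four; their position fits balls in the jar rather than stuck at the outlet, but only by a few millimetres. No check disagreed with the others.

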